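Balance and lock the easel's counterweight pan

ROBOT

A 6-joint arm with a two-finger parallel gripper is mounted at the origin on the work surface. World frame = base frame: x ahead of the robot, y to its left, z up, the work surface at z = 0. Lengths are in m, angles in degrees, forces in N, time in s.
With the tool pointing down it reaches from about 0.3 to 0.75 m from the base axis. Payload 8.5 kg.
Tool frame: the origin (TCP) lies on the centre line of the jaws, within the pads' length; the fingertips stand 17 mm ahead of it and the grasp point (between the pads) lies 2 mm behind it (env.tip_extent is the distance from the TCP to the fingertips, in m); z points along the fingers, y is the direction in which the jaws open and shut (so a half turn about z gives the same grasp; the last joint's range is limited). The gripper opens to 85 mm and grips with 20 to 120 N. Pads are 22 mm wide; open, the fingers measure 114 mm over their backs; the gripper's body (76 mm by 85 mm) begins 54 mm behind the grasp point. The pads swing forward as they close: fully open they stand 13 mm farther back than shut.
Start: joints at [61.289, 21.807, 74.336, -0, 83.858, -12.336], TCP at [0.155, 0.528, 0.248] pointing down, gripper open.
Joint ranges: [-178.18, 178.18], [-50.72, 133.34], [12.68, 142.11], [-81.47, 261.47], [9.98, 163.14], [-165.26, 165.26]. Speed limits (degrees/s): [136.94, 136.94, 180, 180, 180, 180].

INTERFACE

Orientations are given as a 3x3 rotation matrix whose columns are the frame's x, y, z axes.
In Python, from rig import telemetry, get_image, camera_params, close_job, env gives the robot as it stands.
- The arm moves only by the tool apply_moves, never from a script. Its argument "motion" is a list of rows, each an object of numbers: "tx", "ty", "tz": the shift along the tool's x, y, z in cm; "turn": the turn about the tool's z in degrees; "jaw": the gripper's target within -1 to 1 (fully open at 1, half-way at 0, shut at -1). In form: [{"tx": .., "ty": .., "tz": .., "turn": .., "jaw": ..}, ...]. A call has 1 to 5 rows; each row is the pose to reach, as a shift and turn from the pose measured when the call began, along the tool's axes at that moment; what a row does not reach only later rows make up. A row lasts 1/12 s, in which the tool goes at most 41.7 mm and 7.16 degrees, less where a joint would pass 70% of its speed; a pose out of reach is approached as far as the arm can. A call with a gripper value outside its range is refused whole. The fingers move at their own pace and stop on an object; "squeeze" is the grip in N (left out, the last holds). Time passes only in rows, so rows that repeat a pose let the fingers close. It gives the time, the measured TCP pose, the force and the opening at its end, in the units of the state.
- telemetry.observe(): the state, without advancing time (a new reading comes with each control period).
- get_image(name): name is "scene" or "top" or "wrist"; returns (picture, depth): 420x560x3 uint8, red, green, blue; 420x560 float32, m along the optical axis (not along the pixel's ray), 0 where there is no reading.
- camera_params(name): a dict with "fx", "fy", "cx", "cy" (pixels), "rvec" (rotation vector, rad) and "tvec" (3), from world to camera coordinates, as OpenCV has them. Camera axes: x right, y down, z forward; pixel columns grow to the right and rows downward; lengths in m; the calibration is good to about 2 mm. The wrist camera is an equidistant fisheye: a pixel r from the principal point sees the ray r / f radians off the axis. A picture is of the moment at which its call begins: read the wrist's pose just before it. camera_params takes no time and is no camera call; for the wrist camera it gives the pose at the moment of the call.
- close_job(): hands the job in, once; it reports no verdict.
The state is a dict: "time_s": time; "q": joint angles; "qvel": joint speeds; "joint_efforts": joint torques, N m; "position": TCP position; "tool_rot": TCP orientation; "ft_force": force on the tool from outside, world axes, zero at the start; "wrist_torque": the same for the moment, N m; "grip_width": finger opening in m.
Only numpy, scipy, OpenCV 4.12 (cv2) and the standard library are available. Lean on these libraries where they do the work, as an engineer would, in place of code of your own. Each camera call takes 0.05 s, during which the arm holds its last target. There are 200 camera calls.

TASK

Balance the easel's counterweight stand: first turn the black brake knob clockwise until it clicks over its detent, then load counterweights on the sprung pan until its pointer is level with the long mark on the scale, and only then lock the stand by pulling the spring-loaded captive screw up until its thread catches and driving it clockwise to its stop. Every counterweight that is not needed must stand in the grey tray at the end, those on the pan upright too, with nothing lying about on the table; leave the painting things around as they are.

Things in the scene. Friction and masses are not known exactly. Their poses are not given: they have to be found in the camera images.
- big1: cast counterweight of dark steel, 0.4 kg: a round disc 60 mm across and 18 mm thick with an upright grip post 16 mm thick on its centre, 64 mm tall in all; origin at the centre of its underside, z up. May be absent.
- big2: cast counterweight of dark steel, 0.4 kg: a round disc 60 mm across and 18 mm thick with an upright grip post 16 mm thick on its centre, 64 mm tall in all; origin at the centre of its underside, z up. May be absent.
- small1: cast counterweight of dark steel, 0.2 kg: a round disc 44 mm across and 16 mm thick with an upright grip post 16 mm thick on its centre, 64 mm tall in all; origin at the centre of its underside, z up. May be absent.
- small2: cast counterweight of dark steel, 0.2 kg: a round disc 44 mm across and 16 mm thick with an upright grip post 16 mm thick on its centre, 64 mm tall in all; origin at the centre of its underside, z up. May be absent.
- small3: cast counterweight of dark steel, 0.2 kg: a round disc 44 mm across and 16 mm thick with an upright grip post 16 mm thick on its centre, 64 mm tall in all; origin at the centre of its underside, z up. May be absent.
- small4: cast counterweight of dark steel, 0.2 kg: a round disc 44 mm across and 16 mm thick with an upright grip post 16 mm thick on its centre, 64 mm tall in all; origin at the centre of its underside, z up. May be absent.
- small5: cast counterweight of dark steel, 0.2 kg: a round disc 44 mm across and 16 mm thick with an upright grip post 16 mm thick on its centre, 64 mm tall in all; origin at the centre of its underside, z up. May be absent.
- stand: the counterweight stand of a studio easel, fixed to the table: steel base plate 190 mm (x) by 320 mm (y), 14 mm thick; origin at the centre of its underside. At its +y half is the sprung pan (centre at local y +70 mm), at its -y half a grey control housing, 55 mm tall, with the brake knob (local x -50, y -92.5 mm) and the captive screw (local x +50, y -92.5 mm) on top. On the +x side, behind the pan, is a scale of two white plates on posts, 136 mm tall.
- pan_floor (a point): centre of the upper face of the pan's floor; moves with the pan. The pan is a square aluminium tray, inside 160 by 160 mm, rim 10 mm high and 5 mm thick, sides along the stand's x and y; its floor is 85 mm above the table when the pan is up. Its carrying spring gives 8 mm per 0.2 kg laid on it, anywhere on the pan, so about 8 mm for each small weight and 16 mm for each big one.
- pointer (a point): tip of the dark horizontal pointer that moves up and down with the pan, at the scale on the stand's +x side
- mark (a point): the long black target line across both white scale plates, fixed on the stand, 32 mm below the pointer's place with the empty pan: pointer and mark are level when the pan carries 0.8 kg in all
- pan (a joint): how far the pan has sunk, m: 0 up (empty), 0.032 with pointer at the mark, 0.046 at the bottom stop. While the brake is on, a prop under the pan (a flat steel arm on the knob's shaft, 40 mm above the table, jutting up to 30 mm past the base plate on the robot's side) holds it up whatever lies on it.
- knob (a joint): brake knob angle, rad: 0 brake on, 1.25 its end stop (brake off), growing clockwise seen from above. Starts at 0 to 0.12. It turns freely to about 0.62, where a spring detent resists with up to about 0.2 N m until 0.9, then clicks over, helps it on to beyond 1.15 and keeps it from turning back. The prop under the pan clears it at about 0.85.
- knob_grip (a point): on the axis of the brake knob, 12 mm below its top, turns with it: black round knob 60 mm across with an upright grip bar 60 mm long (along this frame's x) and 14 mm thick (y), 35 mm tall, its top 101 mm above the table. Grip it across the 14 mm.
- screw_lift (a joint): how far the captive screw is pulled out (up), m: 0 sprung home, 0.020 most. A spring pulls it down with about 4 N at home and 10 N at 0.020. In the first 0.25 rad of turn its thread cannot engage unless it has been pulled up by more than 0.010 and is held there while it is turned past 0.65 rad; 0.014 to 0.018 is a good pull. Once the thread has caught it stays out by itself (let go, the spring seats it on the thread) and rises from about 0.010 to 0.013 as it is driven.
- screw_turn (a joint): turn of the captive screw, rad, growing clockwise seen from above: 0 to 0.2 at the start; stopped near 0.25 if not pulled up; 2.8 is the end stop (fully driven). Turns easily and stays where it is left, so it can be driven in several grips.
- screw_grip (a point): on the axis of the captive screw, 14 mm below its top, turns and rises with it: steel T-head, a grip bar 44 mm long (along this frame's x), 14 mm thick (y) and 38 mm tall, top 105 mm above the table when sprung home. Grip it across the 14 mm.
- tray_in (a point): centre of the inner floor of the grey plastic stowing tray, which is fixed to the table: outside 190 by 190 mm along its x and y, walls 5 mm thick, 30 mm high over the table; the floor is 5 mm above the table
- ink: bystander, to be left alone: ink bottle, 42 mm across, 75 mm tall; origin at the centre of its underside
- tape: bystander, to be left alone: roll of paper tape lying flat, 90 mm across, 25 mm tall; origin at the centre of its underside
- mug: bystander, to be left alone: blue ceramic mug, 84 mm across, 95 mm tall; origin at the centre of its underside
- paint_tube: bystander, to be left alone: white paint tube lying flat, 110 mm body plus 18 mm cap, 34 mm wide, 20 mm tall; origin at the centre of its underside
Mind the look-alikes: they are no part of the job. Leave any brown or turquoise look-alike of the big2 alone.

How it is judged (in metres and radians):
On the way, in this order (a step that is already met when the one before it is completed fails the run):
1. the brake knob has been turned past its detent to off (value of joint knob above 1.08 rad), for 0.2 s.
2. the pan's pointer stands level with the mark (value of joint pan between 0.0285 and 0.0355 m and velocity of joint pan between -0.01 and 0.01 m/s), for 0.4 s.
3. the captive screw has been pulled out and driven to its stop (value of joint screw_turn above 2.55 rad and value of joint screw_lift above 0.0105 m), for 0.2 s.
At the end, for the whole second after the job is handed in: the brake knob is past 1.08 rad, the pan has sunk 28.5 to 35.5 mm (pointer within 3.5 mm of the mark), the screw is out 10.5 mm or more and driven past 2.55 rad, and every counterweight present stands upright and still on the floor of the pan or the grey tray (all of step 3 and value of joint knob above 1.08 rad and value of joint pan between 0.0285 and 0.0355 m and ((x of big1 in the frame of pan_floor between -0.075 and 0.075 m and y of big1 in the frame of pan_floor between -0.075 and 0.075 m and z of big1 in the frame of pan_floor between -0.006 and 0.008 m and angle between big1's own z axis and vertical below 0.2 rad) or (x of big1 in the frame of tray_in between -0.085 and 0.085 m and y of big1 in the frame of tray_in between -0.085 and 0.085 m and z of big1 in the frame of tray_in between -0.006 and 0.008 m and angle between big1's own z axis and vertical below 0.2 rad)) and ((x of big2 in the frame of pan_floor between -0.075 and 0.075 m and y of big2 in the frame of pan_floor between -0.075 and 0.075 m and z of big2 in the frame of pan_floor between -0.006 and 0.008 m and angle between big2's own z axis and vertical below 0.2 rad) or (x of big2 in the frame of tray_in between -0.085 and 0.085 m and y of big2 in the frame of tray_in between -0.085 and 0.085 m and z of big2 in the frame of tray_in between -0.006 and 0.008 m and angle between big2's own z axis and vertical below 0.2 rad)) and ((x of small1 in the frame of pan_floor between -0.075 and 0.075 m and y of small1 in the frame of pan_floor between -0.075 and 0.075 m and z of small1 in the frame of pan_floor between -0.006 and 0.008 m and angle between small1's own z axis and vertical below 0.2 rad) or (x of small1 in the frame of tray_in between -0.085 and 0.085 m and y of small1 in the frame of tray_in between -0.085 and 0.085 m and z of small1 in the frame of tray_in between -0.006 and 0.008 m and angle between small1's own z axis and vertical below 0.2 rad)) and ((x of small2 in the frame of pan_floor between -0.075 and 0.075 m and y of small2 in the frame of pan_floor between -0.075 and 0.075 m and z of small2 in the frame of pan_floor between -0.006 and 0.008 m and angle between small2's own z axis and vertical below 0.2 rad) or (x of small2 in the frame of tray_in between -0.085 and 0.085 m and y of small2 in the frame of tray_in between -0.085 and 0.085 m and z of small2 in the frame of tray_in between -0.006 and 0.008 m and angle between small2's own z axis and vertical below 0.2 rad)) and ((x of small3 in the frame of pan_floor between -0.075 and 0.075 m and y of small3 in the frame of pan_floor between -0.075 and 0.075 m and z of small3 in the frame of pan_floor between -0.006 and 0.008 m and angle between small3's own z axis and vertical below 0.2 rad) or (x of small3 in the frame of tray_in between -0.085 and 0.085 m and y of small3 in the frame of tray_in between -0.085 and 0.085 m and z of small3 in the frame of tray_in between -0.006 and 0.008 m and angle between small3's own z axis and vertical below 0.2 rad)) and ((x of small4 in the frame of pan_floor between -0.075 and 0.075 m and y of small4 in the frame of pan_floor between -0.075 and 0.075 m and z of small4 in the frame of pan_floor between -0.006 and 0.008 m and angle between small4's own z axis and vertical below 0.2 rad) or (x of small4 in the frame of tray_in between -0.085 and 0.085 m and y of small4 in the frame of tray_in between -0.085 and 0.085 m and z of small4 in the frame of tray_in between -0.006 and 0.008 m and angle between small4's own z axis and vertical below 0.2 rad)) and ((x of small5 in the frame of pan_floor between -0.075 and 0.075 m and y of small5 in the frame of pan_floor between -0.075 and 0.075 m and z of small5 in the frame of pan_floor between -0.006 and 0.008 m and angle between small5's own z axis and vertical below 0.2 rad) or (x of small5 in the frame of tray_in between -0.085 and 0.085 m and y of small5 in the frame of tray_in between -0.085 and 0.085 m and z of small5 in the frame of tray_in between -0.006 and 0.008 m and angle between small5's own z axis and vertical below 0.2 rad)) and linear speed of each of big1, big2, small1, small2, small3, small4, small5 below 0.02 m/s); the robot touches nothing.
It fails at once if one of the painting things around is pushed more than 60 mm from its place (distance of any of ink, tape, mug, paint_tube from where it was at the start of the episode above 0.06 m).
It fails at once if the ink bottle or the mug is knocked over (angle between any of ink, mug's own z axis and vertical above 0.7 rad).
Of big1, big2 only 1 to 2 are there at a start; the rules pass over those that are not, and their reading is None.
Of small1, small2, small3 only 2 to 3 are there at a start; the rules pass over those that are not, and their reading is None.
Of small4, small5 only 1 to 2 are there at a start; the rules pass over those that are not, and their reading is None.
At some moment in a run one of big1, big2, small1, small2, small3, small4, small5 may be knocked a few centimetres aside while the robot is not near it.
It also fails if it takes over 210 s, if anything falls off the work surface, if the arm or the gripper's body presses on something with over 40 N, if the wrist force passes 120 N, or if a joint passes its speed limit or range.

## Working session

There is one attempt and no reset: what is moved stays moved. The work goes in short steps, Python scripts to look and compute and a tool call to move; the robot and the scene stay as the last step left them, time stands still between calls to the robot, and variables do not carry over. Pictures are saved under pics/ and viewed, about 12 in all and at most 16, crops included, and the job is handed in when it is done.

Besides the shell and the picture viewer there is one more tool, called after ">>>" by a JSON object that holds its "op" and its "data". apply_moves: Moves the arm, as the interface text tells. Its arguments: {"type":"object","properties":{"motion":{"type":"array"},"squeeze":{"type":"number"}},"required":["motion"]}

```bash
ls; mkdir -p pics
cat > h.py <<'E'
import numpy as np, cv2
from rig import telemetry, get_image, camera_params, close_job, env
def pix2w(p,u,v,d=None,z=None):
    R=cv2.Rodrigues(np.array(p["rvec"],float))[0]; t=np.array(p["tvec"],float).ravel()
    r=np.array([(u-p["cx"])/p["fx"],(v-p["cy"])/p["fy"],1.0])
    c=-R.T@t; w=R.T@r
    s=d if z is None else (z-c[2])/w[2]
    return c+s*w
def save(im,n): cv2.imwrite(f"pics/{n}.png",im[:,:,::-1])
def cloud(p,dep):
    v,u=np.mgrid[:dep.shape[0],:dep.shape[1]]
    R=cv2.Rodrigues(np.array(p["rvec"],float))[0]; t=np.array(p["tvec"],float).ravel()
    P=np.stack([(u-p["cx"])/p["fx"]*dep,(v-p["cy"])/p["fy"]*dep,dep],-1)
    return (P-t)@R
E
python3 - <<'E'
from h import *
for n in("scene","top"):
    im,d=get_image(n); save(im,n); np.savez(n,im=im,d=d)
    p=camera_params(n);R=cv2.Rodrigues(np.array(p["rvec"],float))[0];print(n,p["fx"],-R.T@np.ravel(p["tvec"]))
print(telemetry.observe())
E
```

```text
pics
scene 381.2385469320686 [0.93405122 0.66732735 0.71677862]
top 448.37518934616156 [0.42006237 0.0355982  1.26486009]
{'time_s': 0.1, 'q': array([ 6.12898696e+01,  2.18383539e+01,  7.43789171e+01, -1.27810755e-03,
        8.38592360e+01, -1.23363329e+01]), 'qvel': array([-0.02775681, -0.04073944, -0.14618322,  0.02554245,  0.0158994 ,
        0.03757672]), 'joint_efforts': array([ 3.54813274e-03, -4.49226809e+01, -2.31655169e+01, -1.62955084e-04,
        3.69685018e-03, -2.76782902e-05]), 'position': array([0.15494029, 0.52747312, 0.24777083]), 'tool_rot': array([[-9.59443589e-01,  2.81900003e-01, -6.21995750e-04],
       [ 2.81900566e-01,  9.59442898e-01, -1.18179199e-03],
       [ 2.63622240e-04, -1.30920370e-03, -9.99999108e-01]]), 'ft_force': array([-0.31040782,  0.10618622, -1.52165682]), 'wrist_torque': array([0.03485655, 0.05593856, 0.00433777]), 'grip_width': 0.08555802427042378}
```

View pics/top.png

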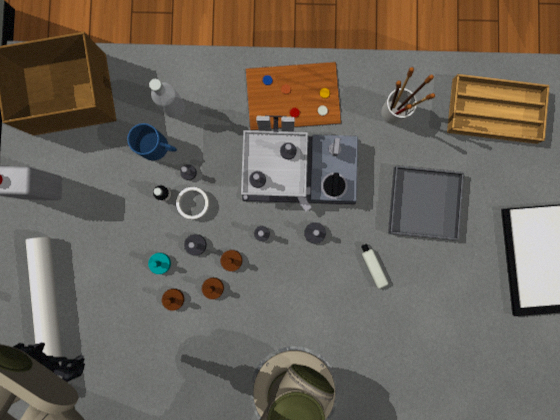

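View pics/scene.png

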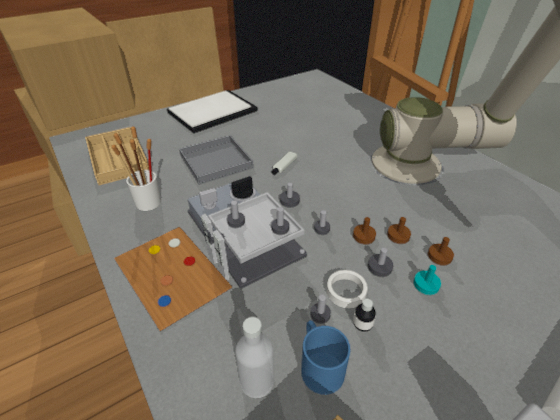

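Run:
```python
from h import *
z=np.load("top.npz");im=z["im"];d=z["d"]
c=cv2.resize(im[115:310,145:365],None,fx=3.6,fy=3.0,interpolation=cv2.INTER_CUBIC)
c=cv2.resize(im[115:300,140:370],None,fx=3.4,fy=3.2,interpolation=cv2.INTER_CUBIC);save(c,"crop1")
P=cloud(camera_params("top"),d);np.save("P",P)
for n,(u,v) in dict(pa=(289,150),pb=(258,178),w1=(189,172),w2=(195,244),w3=(262,233),w4=(316,233),knob=(334,185),screw=(335,146)).items():
    Q=P[v-14:v+14,u-14:u+14].reshape(-1,3); zt=Q[:,2].max(); T=Q[Q[:,2]>zt-0.008]
    print(n,zt.round(3),T.mean(0).round(4),len(T))
    for lo,hi in((.01,.03),(.09,.115)):
        B=Q[(Q[:,2]>lo)&(Q[:,2]<hi)]
        if len(B)>3: print("   ",lo,B.min(0).round(3),B.max(0).round(3),len(B))
# tray, pan, stand extents
tr=P[160:245,385:470].reshape(-1,3);w=tr[(tr[:,2]>.024)&(tr[:,2]<.036)]
(r)=cv2.minAreaRect((w[:,:2]*1000).astype(np.float32));print("tray",r)
pn=P[120:215,235:315].reshape(-1,3);w=pn[(pn[:,2]>.089)&(pn[:,2]<.1)];print("panrim",cv2.minAreaRect((w[:,:2]*1000).astype(np.float32)))
hs=P[130:210,305:365].reshape(-1,3);w=hs[(hs[:,2]>.048)&(hs[:,2]<.06)];print("housing",cv2.minAreaRect((w[:,:2]*1000).astype(np.float32)))
```

```text
pa 1.265 [0.4201 0.0356 1.2649] 1
    0.09 [0.622 0.014 0.09 ] [0.675 0.054 0.115] 178
pb 1.265 [0.4201 0.0356 1.2649] 3
    0.09 [0.555 0.091 0.091] [0.596 0.134 0.113] 178
w1 1.265 [0.4201 0.0356 1.2649] 2
    0.01 [0.582 0.292 0.01 ] [0.624 0.335 0.028] 152
w2 0.066 [0.3999 0.2865 0.062 ] 29
    0.01 [0.372 0.257 0.01 ] [0.428 0.316 0.029] 330
w3 1.265 [0.4201 0.0356 1.2649] 3
    0.01 [0.415 0.081 0.011] [0.457 0.123 0.027] 155
w4 1.265 [0.4201 0.0356 1.2649] 2
    0.01 [ 0.413 -0.075  0.01 ] [ 0.469 -0.017  0.026] 330
knob 1.265 [0.4201 0.0356 1.2649] 2
    0.09 [ 0.539 -0.1    0.092] [ 0.598 -0.084  0.105] 128
screw 1.265 [0.4201 0.0356 1.2649] 2
    0.09 [ 0.647 -0.101  0.09 ] [ 0.69  -0.085  0.109] 98
tray ((531.1478881835938, -354.810302734375), (191.8653106689453, 190.70411682128906), 85.31649780273438)
panrim ((634.1671752929688, 69.44004821777344), (170.1137237548828, 198.0806427001953), 89.29521942138672)
housing ((618.9990844726562, -92.99050903320312), (125.4386978149414, 180.65025329589844), 89.39903259277344)
```

View pics/crop1.png

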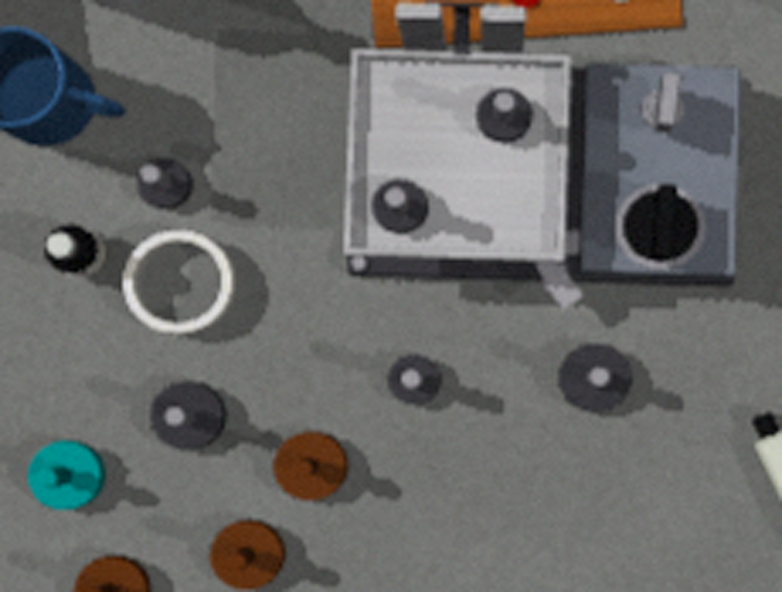

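>>> {"op": "apply_moves", "data": {"motion": [{"tx":-2.85,"ty":-2.4,"turn":-4,"jaw":1},{"tx":-5.7,"ty":-4.8,"turn":-8,"jaw":0.5},{"tx":-8.55,"ty":-7.2,"turn":-12,"jaw":0.2},{"tx":-11.4,"ty":-9.6,"turn":-16,"jaw":0.2},{"tx":-14.2,"ty":-12.0,"turn":-16.4,"jaw":0.2}]}}

```text
invalid input
```

>>> {"op": "apply_moves", "data": {"motion": [{"tx":-2.85,"ty":-2.4,"tz":0,"turn":-4,"jaw":0.2},{"tx":-5.7,"ty":-4.8,"tz":0,"turn":-8,"jaw":0.2},{"tx":-8.55,"ty":-7.2,"tz":0,"turn":-12,"jaw":0.2},{"tx":-11.4,"ty":-9.6,"tz":0,"turn":-16,"jaw":0.2},{"tx":-14.2,"ty":-12.0,"tz":0,"turn":-16.4,"jaw":0.2}]}}

```text
time_s: 0.52
position: [0.2577, 0.3707, 0.2476]
tool_rot: [[-1.0, -0.005, -0.001], [-0.005, 1.0, -0.002], [0.001, -0.002, -1.0]]
ft_force: [1.2, 0.6, 0.2]
grip_width: 0.0515
```

>>> {"op": "apply_moves", "data": {"motion": [{"tx":-2.6,"ty":-3.85,"tz":0,"turn":0,"jaw":0.2},{"tx":-5.2,"ty":-7.7,"tz":0,"turn":0,"jaw":0.2},{"tx":-7.8,"ty":-11.6,"tz":0,"turn":0,"jaw":0.2},{"tx":-10.4,"ty":-15.4,"tz":0,"turn":0,"jaw":0.2}]}}

```text
time_s: 0.85
position: [0.3512, 0.2324, 0.2477]
tool_rot: [[-1.0, -0.005, -0.001], [-0.005, 1.0, -0.002], [0.001, -0.002, -1.0]]
ft_force: [0.5, 0.7, 0.1]
grip_width: 0.0514
```

>>> {"op": "apply_moves", "data": {"motion": [{"tx":-2.6,"ty":-3.85,"tz":0,"turn":0,"jaw":0.2},{"tx":-5.2,"ty":-7.7,"tz":0,"turn":0,"jaw":0.2},{"tx":-7.8,"ty":-11.6,"tz":0,"turn":0,"jaw":0.2},{"tx":-10.4,"ty":-15.4,"tz":0,"turn":0,"jaw":0.2}]}}

```text
time_s: 1.18
position: [0.4446, 0.0941, 0.2477]
tool_rot: [[-1.0, -0.005, -0.001], [-0.005, 1.0, -0.001], [0.001, -0.001, -1.0]]
ft_force: [0.8, 0.4, 0.1]
grip_width: 0.0515
```

>>> {"op": "apply_moves", "data": {"motion": [{"tx":-2.6,"ty":-3.85,"tz":0,"turn":0,"jaw":0.2},{"tx":-5.2,"ty":-7.7,"tz":0,"turn":0,"jaw":0.2},{"tx":-7.8,"ty":-11.6,"tz":0,"turn":0,"jaw":0.2},{"tx":-10.4,"ty":-15.4,"tz":0,"turn":0,"jaw":0.2},{"tx":-10.4,"ty":-15.4,"tz":0,"turn":0,"jaw":0.2}]}}

```text
time_s: 1.6
position: [0.551, -0.0632, 0.247]
tool_rot: [[-1.0, -0.002, -0.002], [-0.002, 1.0, -0.002], [0.002, -0.002, -1.0]]
ft_force: [-0.1, 0.1, -0.1]
grip_width: 0.0512
```

Run:
```python
from h import *
s=telemetry.observe();print(s["position"],s["q"],s["tool_rot"].round(3).tolist(),s["time_s"])
p=camera_params("wrist");print(p)
im,d=get_image("wrist");save(im,"wr1");np.savez("wr1",im=im,d=d)
```

```text
[ 0.55097532 -0.06324854  0.24698374] [ -18.71847833   22.36604574   73.66914953   -0.14012117   84.03029208
 -108.80323376] [[-1.0, -0.002, -0.002], [-0.002, 1.0, -0.002], [0.002, -0.002, -1.0]] 1.6
{'fx': 325.19226210127806, 'fy': 325.19226210127806, 'cx': 283.84626846609683, 'cy': 211.87570183648384, 'rvec': array([-2.07001824, -2.07150168, -0.29123651]), 'tvec': array([ 0.06349962, -0.56563555,  0.22500885])}
```

View pics/wr1.png

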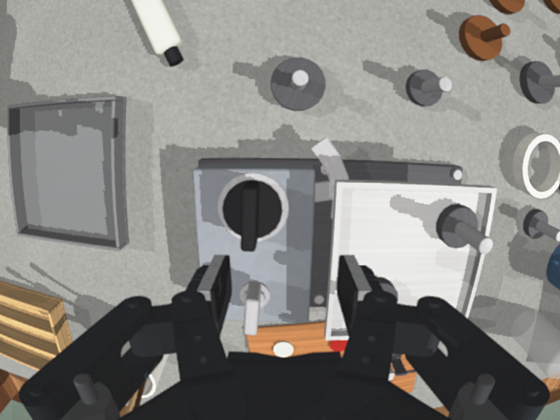

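```bash
cat >> h.py <<'E'
def fish(p,u,v,z):
    R=cv2.Rodrigues(np.array(p["rvec"],float))[0]; t=np.array(p["tvec"],float).ravel()
    x,y=u-p["cx"],v-p["cy"]; r=np.hypot(x,y)+1e-9; a=r/p["fx"]
    w=R.T@np.array([x/r*np.sin(a),y/r*np.sin(a),np.cos(a)]); c=-R.T@t
    return c+(z-c[2])/w[2]*w
E
python3 - <<'E'
from h import *
p=camera_params("wrist")
print("knobends",fish(p,250,186,.101),fish(p,248,250,.101),"ring",fish(p,219,209,.066),fish(p,287,209,.066))
print("big",fish(p,300,79,.064),"screw",fish(p,253,290,.105))
P=np.load("P.npy")
for nm,(r,c) in dict(knob=(slice(165,200),slice(318,352)),screw=(slice(132,160),slice(322,350))).items():
    Q=P[r,c].reshape(-1,3);Q=Q[(Q[:,2]>.092)&(Q[:,2]<.115)]; print(nm,cv2.minAreaRect((Q[:,:2]*1000).astype(np.float32)),np.median(Q[:,2]))
E
```

```text
knobends [ 0.53750802 -0.09363436  0.101     ] [ 0.5965045  -0.09730548  0.101     ] ring [ 0.56761082 -0.12911833  0.066     ] [ 0.56768224 -0.06172778  0.066     ]
big [ 0.44251314 -0.04966688  0.064     ] screw [ 0.63596587 -0.09387801  0.105     ]
knob ((568.5406494140625, -92.09027862548828), (14.006220817565918, 58.46683883666992), 86.70856475830078) 0.09928205925376776
screw ((668.8397827148438, -93.15699005126953), (14.041230201721191, 43.998600006103516), 83.6698989868164) 0.10236144493730957
```

>>> {"op": "apply_moves", "data": {"motion": [{"tx":-1.7,"ty":-3.0,"tz":2,"turn":3.3,"jaw":0},{"tx":-1.7,"ty":-3.0,"tz":6,"turn":3.3,"jaw":0},{"tx":-1.7,"ty":-3.0,"tz":9,"turn":3.3,"jaw":0},{"tx":-1.7,"ty":-3.0,"tz":10,"turn":3.3,"jaw":0},{"tx":-1.7,"ty":-3.0,"tz":10,"turn":3.3,"jaw":0}]}}

```text
time_s: 2.07
position: [0.5677, -0.0946, 0.1443]
tool_rot: [[-0.998, 0.057, -0.007], [0.057, 0.998, -0.0], [0.007, -0.001, -1.0]]
ft_force: [-0.2, 0.4, 0.2]
grip_width: 0.0424
```

>>> {"op": "apply_moves", "data": {"motion": [{"tx":0,"ty":0,"tz":3,"turn":0,"jaw":0},{"tx":0,"ty":0,"tz":5,"turn":0,"jaw":0},{"tx":0,"ty":0,"tz":5.9,"turn":0,"jaw":-0.3},{"tx":0,"ty":0,"tz":5.9,"turn":0,"jaw":-1},{"tx":0,"ty":0,"tz":5.9,"turn":0,"jaw":-1}], "squeeze": 50}}

```text
time_s: 2.48
position: [0.5675, -0.0951, 0.0863]
tool_rot: [[-0.998, 0.057, -0.007], [0.057, 0.998, -0.002], [0.007, -0.002, -1.0]]
ft_force: [2.0, -2.3, -10.5]
grip_width: 0.0128
```

>>> {"op": "apply_moves", "data": {"motion": [{"tx":0,"ty":0,"tz":0,"turn":0,"jaw":-1},{"tx":0,"ty":0,"tz":0,"turn":0,"jaw":-1},{"tx":0,"ty":0,"tz":0,"turn":0,"jaw":-1}]}}

```text
time_s: 2.73
position: [0.5676, -0.0951, 0.0864]
tool_rot: [[-0.998, 0.057, -0.007], [0.057, 0.998, -0.002], [0.007, -0.002, -1.0]]
ft_force: [2.6, -2.4, -16.5]
grip_width: 0.0132
```

>>> {"op": "apply_moves", "data": {"motion": [{"tx":0,"ty":0,"tz":0,"turn":6.6,"jaw":-1},{"tx":0,"ty":0,"tz":0,"turn":13.2,"jaw":-1},{"tx":0,"ty":0,"tz":0,"turn":19.8,"jaw":-1},{"tx":0,"ty":0,"tz":0,"turn":26.4,"jaw":-1},{"tx":0,"ty":0,"tz":0,"turn":33,"jaw":-1}]}}

```text
time_s: 3.15
position: [0.5676, -0.0953, 0.0864]
tool_rot: [[-0.803, 0.596, -0.007], [0.596, 0.803, -0.002], [0.004, -0.006, -1.0]]
ft_force: [1.0, -2.9, -17.2]
grip_width: 0.0131
```

>>> {"op": "apply_moves", "data": {"motion": [{"tx":0,"ty":0,"tz":0,"turn":6.6,"jaw":-1},{"tx":0,"ty":0,"tz":0,"turn":13.2,"jaw":-1},{"tx":0,"ty":0,"tz":0,"turn":19.8,"jaw":-1},{"tx":0,"ty":0,"tz":0,"turn":26.4,"jaw":-1},{"tx":0,"ty":0,"tz":0,"turn":32,"jaw":-1}]}}

```text
time_s: 3.57
position: [0.5675, -0.0955, 0.0865]
tool_rot: [[-0.36, 0.933, -0.007], [0.933, 0.36, -0.002], [0.0, -0.008, -1.0]]
ft_force: [-0.6, -4.3, -17.5]
grip_width: 0.0134
```

>>> {"op": "apply_moves", "data": {"motion": [{"tx":0,"ty":0,"tz":0,"turn":3,"jaw":-1},{"tx":0,"ty":0,"tz":0,"turn":3,"jaw":-1},{"tx":0,"ty":0,"tz":0,"turn":3,"jaw":-1}]}}

```text
time_s: 3.82
position: [0.5674, -0.0956, 0.0865]
tool_rot: [[-0.312, 0.95, -0.008], [0.95, 0.312, -0.002], [0.0, -0.008, -1.0]]
ft_force: [-0.7, -3.6, -15.2]
grip_width: 0.0133
```

>>> {"op": "apply_moves", "data": {"motion": [{"tx":0,"ty":0,"tz":0,"turn":0,"jaw":0},{"tx":0,"ty":0,"tz":0,"turn":0,"jaw":0},{"tx":0,"ty":0,"tz":0,"turn":0,"jaw":0},{"tx":0,"ty":0,"tz":-3,"turn":0,"jaw":0},{"tx":0,"ty":0,"tz":-7,"turn":0,"jaw":0}]}}

```text
time_s: 4.23
position: [0.5669, -0.0949, 0.1558]
tool_rot: [[-0.313, 0.95, -0.012], [0.95, 0.313, -0.001], [0.003, -0.012, -1.0]]
ft_force: [0.9, -0.5, -0.1]
grip_width: 0.0427
```

>>> {"op": "apply_moves", "data": {"motion": [{"tx":0,"ty":0,"tz":-4,"turn":-7,"jaw":0},{"tx":0,"ty":0,"tz":-6,"turn":-14,"jaw":0},{"tx":0,"ty":0,"tz":-6,"turn":-21,"jaw":0},{"tx":0,"ty":0,"tz":-6,"turn":-28,"jaw":0},{"tx":0,"ty":0,"tz":-6,"turn":-35,"jaw":0}]}}

```text
time_s: 4.65
position: [0.5679, -0.0948, 0.2175]
tool_rot: [[-0.805, 0.593, -0.009], [0.593, 0.805, -0.001], [0.006, -0.007, -1.0]]
ft_force: [-1.4, 0.6, 0.0]
grip_width: 0.0427
```

>>> {"op": "apply_moves", "data": {"motion": [{"tx":0,"ty":0,"tz":0,"turn":-7,"jaw":0},{"tx":0,"ty":0,"tz":0,"turn":-14,"jaw":0},{"tx":0,"ty":0,"tz":0,"turn":-21,"jaw":0},{"tx":0,"ty":0,"tz":0,"turn":-28,"jaw":0},{"tx":0,"ty":0,"tz":0,"turn":-35.5,"jaw":0}]}}

```text
time_s: 5.07
position: [0.5682, -0.0947, 0.2187]
tool_rot: [[-1.0, 0.014, -0.007], [0.014, 1.0, -0.002], [0.007, -0.002, -1.0]]
ft_force: [-0.2, -0.2, 0.1]
grip_width: 0.0429
```

>>> {"op": "apply_moves", "data": {"motion": [{"tx":4,"ty":1,"tz":0,"turn":-1.5,"jaw":0},{"tx":8,"ty":3,"tz":0,"turn":-1.5,"jaw":0},{"tx":12,"ty":4.6,"tz":0,"turn":-1.5,"jaw":0},{"tx":12.6,"ty":4.6,"tz":0,"turn":-1.5,"jaw":0},{"tx":12.6,"ty":4.6,"tz":0,"turn":-1.5,"jaw":0}]}}

```text
time_s: 5.48
position: [0.441, -0.0458, 0.2209]
tool_rot: [[-1.0, -0.014, -0.005], [-0.014, 1.0, -0.003], [0.005, -0.003, -1.0]]
ft_force: [0.8, -0.8, 0.1]
grip_width: 0.043
```

```bash
cat >> h.py <<'E'
def weights():
    im,d=get_image("top"); p=camera_params("top"); P=cloud(p,d); return im,P
E
python3 - <<'E'
from h import *
s=telemetry.observe();print(s["position"],s["tool_rot"].round(3).tolist(),s["time_s"])
im,P=weights()
np.savez("top2",im=im,P=P)
imw,d=get_image("wrist"); imsc,_=get_image("scene")
a=cv2.resize(im[115:300,140:370],None,fx=1.74,fy=1.62)
b=cv2.resize(imw,(400,300)); c=cv2.resize(imsc[150:290,160:320],(400,300),interpolation=cv2.INTER_CUBIC)
a=cv2.resize(a,(400,300));e=cv2.resize(imsc,(400,300))
save(np.vstack([np.hstack([a,b]),np.hstack([c,e])]),"v2")
E
```

```text
[ 0.44095037 -0.04583521  0.22088751] [[-1.0, -0.014, -0.005], [-0.014, 1.0, -0.003], [0.005, -0.003, -1.0]] 5.4833
```

View pics/v2.png

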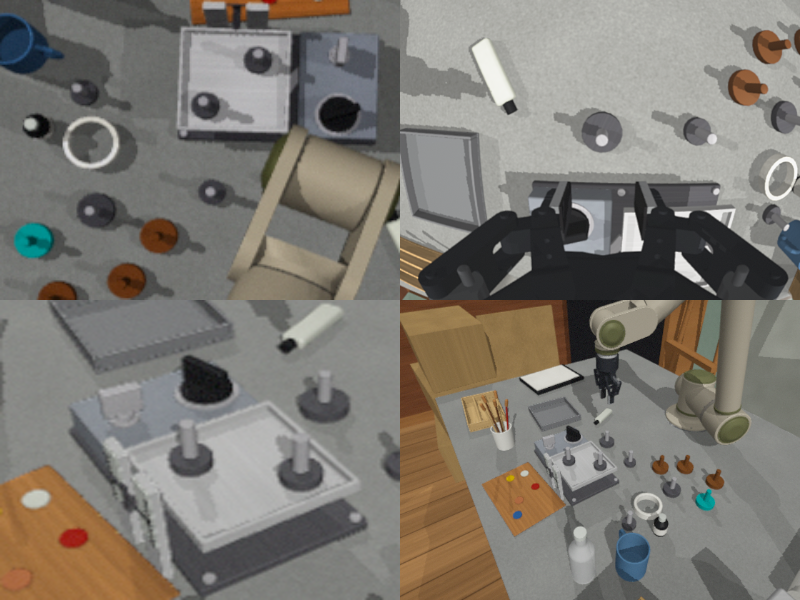

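Run:
```python
from h import *
P0=np.load("P.npy");P=np.load("top2.npz")["P"]
for A in(P0,P):
    Q=A[135:195,247:303].reshape(-1,3); print("floor med z",np.median(Q[:,2]))
    R=A[125:210,238:310].reshape(-1,3)
def bar(A,r,c,lo,hi):
    Q=A[r,c].reshape(-1,3);Q=Q[(Q[:,2]>lo)&(Q[:,2]<hi)]; return cv2.minAreaRect((Q[:,:2]*1000).astype(np.float32))
print("knob",bar(P,slice(165,200),slice(318,352),.092,.115))
for n,(u,v) in dict(pa=(289,150),pb=(258,178),w1=(189,172),w2=(195,244),w3=(262,233)).items():
    for A in (P0,P):
        Q=A[v-16:v+16,u-16:u+16].reshape(-1,3); f=np.median(Q[:,2]) if n[0]=='p' else 0
        B=Q[(Q[:,2]>f+.009)&(Q[:,2]<f+.022)]; print(n,((B.min(0)+B.max(0))/2).round(4),(B.max(0)-B.min(0)).round(3))
p=camera_params("wrist");print("w4",fish(p,281,196,.064))
```

```text
floor med z 0.08420654387807364
floor med z 0.06877196104494732
knob ((568.760009765625, -92.0919189453125), (14.348419189453125, 59.23497772216797), 17.7205753326416)
pa [0.6533 0.0344 0.0996] [0.043 0.04  0.012]
pa [0.6663 0.0299 0.0841] [0.069 0.062 0.011]
pb [0.578  0.1128 0.0997] [0.082 0.081 0.011]
pb [0.5791 0.1189 0.0849] [0.081 0.071 0.013]
w1 [0.5911 0.3124 0.0154] [0.066 0.045 0.013]
w1 [0.6071 0.3211 0.015 ] [0.05  0.059 0.011]
w2 [0.4003 0.2865 0.0157] [0.056 0.059 0.012]
w2 [0.4003 0.2866 0.016 ] [0.056 0.059 0.012]
w3 [0.4362 0.1018 0.0151] [0.042 0.042 0.011]
w3 [0.4362 0.1017 0.0148] [0.042 0.042 0.01 ]
w4 [ 0.44058692 -0.05003637  0.064     ]
```

>>> {"op": "apply_moves", "data": {"motion": [{"tx":0,"ty":-0.2,"tz":4,"turn":0.8,"jaw":0},{"tx":0,"ty":-0.2,"tz":8,"turn":0.8,"jaw":0},{"tx":0,"ty":-0.2,"tz":12,"turn":0.8,"jaw":0},{"tx":0,"ty":-0.2,"tz":15.5,"turn":0.8,"jaw":0},{"tx":0,"ty":-0.2,"tz":17.3,"turn":0.8,"jaw":0}]}}

```text
time_s: 6.05
position: [0.4433, -0.0502, 0.0436]
tool_rot: [[-1.0, 0.002, -0.008], [0.002, 1.0, -0.002], [0.008, -0.002, -1.0]]
ft_force: [0.4, 0.3, 0.4]
grip_width: 0.0427
```

>>> {"op": "apply_moves", "data": {"motion": [{"tx":0,"ty":0,"tz":0,"turn":0,"jaw":-1},{"tx":0,"ty":0,"tz":0,"turn":0,"jaw":-1},{"tx":0,"ty":0,"tz":0,"turn":0,"jaw":-1},{"tx":0,"ty":0,"tz":0,"turn":0,"jaw":-1},{"tx":0,"ty":0,"tz":0,"turn":0,"jaw":-1}], "squeeze": 40}}

```text
time_s: 6.47
position: [0.4439, -0.0504, 0.0446]
tool_rot: [[-1.0, 0.002, -0.006], [0.002, 1.0, -0.002], [0.006, -0.002, -1.0]]
ft_force: [-0.9, -0.7, -4.5]
grip_width: 0.0153
```

>>> {"op": "apply_moves", "data": {"motion": [{"tx":0,"ty":0,"tz":-2,"turn":0,"jaw":-1},{"tx":0,"ty":0,"tz":-5,"turn":0,"jaw":-1},{"tx":0,"ty":0,"tz":-9,"turn":0,"jaw":-1},{"tx":0,"ty":0,"tz":-13.4,"turn":0,"jaw":-1},{"tx":0,"ty":0,"tz":-13.4,"turn":0,"jaw":-1}]}}

```text
time_s: 6.88
position: [0.4472, -0.0508, 0.1858]
tool_rot: [[-1.0, 0.002, 0.007], [0.002, 1.0, -0.007], [-0.007, -0.007, -1.0]]
ft_force: [1.2, 0.0, -3.2]
grip_width: 0.0145
```

>>> {"op": "apply_moves", "data": {"motion": [{"tx":-3.5,"ty":2.1,"tz":0,"turn":0,"jaw":-1},{"tx":-7,"ty":4.2,"tz":0,"turn":0,"jaw":-1},{"tx":-10.5,"ty":6.3,"tz":0,"turn":0,"jaw":-1},{"tx":-13.7,"ty":8.4,"tz":0,"turn":0,"jaw":-1},{"tx":-13.7,"ty":8.4,"tz":0,"turn":0,"jaw":-1}]}}

```text
time_s: 7.3
position: [0.5883, 0.0362, 0.1853]
tool_rot: [[-1.0, -0.002, 0.01], [-0.002, 1.0, -0.006], [-0.01, -0.006, -1.0]]
ft_force: [-0.8, 0.7, -4.0]
grip_width: 0.015
```

>>> {"op": "apply_moves", "data": {"motion": [{"tx":0,"ty":0,"tz":2,"turn":0,"jaw":-1},{"tx":0,"ty":0,"tz":4,"turn":0,"jaw":-1},{"tx":0,"ty":0,"tz":5.5,"turn":0,"jaw":-1},{"tx":0,"ty":0,"tz":6.2,"turn":0,"jaw":-1},{"tx":0,"ty":0,"tz":6.2,"turn":0,"jaw":-1}]}}

```text
time_s: 7.72
position: [0.588, 0.0359, 0.1217]
tool_rot: [[-1.0, -0.002, 0.006], [-0.002, 1.0, -0.006], [-0.006, -0.006, -1.0]]
ft_force: [0.9, -0.5, -4.4]
grip_width: 0.0151
```

Run:
```python
from h import *
s=telemetry.observe();print(s["position"],s["ft_force"])
imsc,_=get_image("scene");imw,_=get_image("wrist")
c=cv2.resize(imsc[150:290,160:347],(400,300),interpolation=cv2.INTER_CUBIC)
save(np.hstack([c,cv2.resize(imw,(400,300))]),"v3")
```

```text
[0.58796668 0.03588711 0.12167197] [ 0.86461548 -0.46068865 -4.43689227]
```

View pics/v3.png

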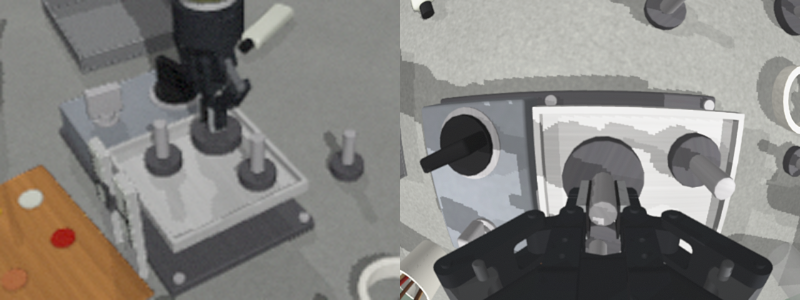

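>>> {"op": "apply_moves", "data": {"motion": [{"tx":0.2,"ty":0,"tz":0.6,"turn":0,"jaw":-1},{"tx":0.2,"ty":0,"tz":1.2,"turn":0,"jaw":-1},{"tx":0.2,"ty":0,"tz":1.8,"turn":0,"jaw":-1},{"tx":0.2,"ty":0,"tz":2.3,"turn":0,"jaw":-1},{"tx":0.2,"ty":0,"tz":2.3,"turn":0,"jaw":-1}]}}

```text
time_s: 8.23
position: [0.5873, 0.0355, 0.1001]
tool_rot: [[-1.0, -0.001, 0.01], [-0.001, 1.0, -0.006], [-0.01, -0.006, -1.0]]
ft_force: [2.1, 0.3, -1.1]
grip_width: 0.0154
```

>>> {"op": "apply_moves", "data": {"motion": [{"tx":0,"ty":0,"tz":0,"turn":0,"jaw":-0.2},{"tx":0,"ty":0,"tz":0,"turn":0,"jaw":-0.2},{"tx":0,"ty":0,"tz":0,"turn":0,"jaw":-0.2},{"tx":0,"ty":0,"tz":-2,"turn":0,"jaw":-0.2},{"tx":0,"ty":0,"tz":-5,"turn":0,"jaw":-0.2}]}}

```text
time_s: 8.65
position: [0.5856, 0.0359, 0.1486]
tool_rot: [[-1.0, -0.001, 0.004], [-0.001, 1.0, -0.005], [-0.004, -0.006, -1.0]]
ft_force: [0.6, -0.9, -0.1]
grip_width: 0.0343
```

>>> {"op": "apply_moves", "data": {"motion": [{"tx":0,"ty":0,"tz":-4,"turn":0,"jaw":0},{"tx":0,"ty":0,"tz":-8,"turn":0,"jaw":0},{"tx":4,"ty":0,"tz":-8,"turn":0,"jaw":0},{"tx":8,"ty":2,"tz":-8,"turn":0,"jaw":0},{"tx":12,"ty":4,"tz":-8,"turn":0,"jaw":0}]}}

```text
time_s: 9.07
position: [0.4694, 0.0734, 0.2285]
tool_rot: [[-1.0, 0.0, 0.006], [0.0, 1.0, -0.006], [-0.006, -0.006, -1.0]]
ft_force: [0.7, 0.5, 0.2]
grip_width: 0.0424
```

```bash
cat > st.py <<'E'
from h import *
import sys
s=telemetry.observe();print(s["position"],s["q"].round(1),s["time_s"])
im,P=weights();np.savez("cur",im=im,P=P)
Q=P[135:200,242:303].reshape(-1,3);h,e=np.histogram(Q[:,2],bins=np.arange(.03,.09,.001));print("floor z",e[h.argmax()])
lab=(np.abs(im.astype(int)-im.mean(2,keepdims=True)).max(2)<22)&(im.mean(2)<130)
# dark posts/discs on table: height 8..26 mm and clusters
m=((P[:,:,2]>.008)&(P[:,:,2]<.026)).astype(np.uint8)
n,l,stt,_=cv2.connectedComponentsWithStats(m)
for i in range(1,n):
    if stt[i,4]>90:
        B=P[l==i]; c=((B.min(0)+B.max(0))/2)[:2]; ex=(B.max(0)-B.min(0))[:2]
        if ex.max()<.07 and ex.min()>.03: print(c.round(4),ex.round(3),im[l==i].mean(0).round())
E
python3 st.py
```

```text
[0.46943146 0.07335588 0.2285306 ] [ -5.3  15.2  87.9  -0.3  76.6 -95.2] 9.0667
floor z 0.05100000000000002
[0.6031 0.3138] [0.042 0.044] [53. 52. 56.]
[0.4003 0.2865] [0.056 0.059] [55. 54. 58.]
[0.3469 0.3842] [0.058 0.058] [  5. 130. 129.]
[0.2817 0.2356] [0.058 0.059] [90. 49. 22.]
[0.2492 0.3425] [0.058 0.057] [87. 46. 20.]
```

>>> {"op": "apply_moves", "data": {"motion": [{"tx":3.3,"ty":2.7,"tz":0,"turn":0,"jaw":0},{"tx":3.3,"ty":2.7,"tz":4,"turn":0,"jaw":0},{"tx":3.3,"ty":2.7,"tz":8,"turn":0,"jaw":0},{"tx":3.3,"ty":2.7,"tz":8,"turn":0,"jaw":0}]}}

```text
time_s: 9.45
position: [0.4253, 0.1039, 0.1433]
tool_rot: [[-1.0, -0.004, -0.011], [-0.004, 1.0, -0.004], [0.011, -0.004, -1.0]]
ft_force: [-0.6, -0.2, -1.0]
grip_width: 0.0429
```

Run:
```python
from h import *
s=telemetry.observe();print(s["position"],s["q"].round(1),s["time_s"])
imw,_=get_image("wrist");save(imw,"v4")
```

```text
[0.42526236 0.10389637 0.14327629] [ -1.7  17.9 100.5  -0.3  62.2 -91.8] 9.45
```

View pics/v4.png

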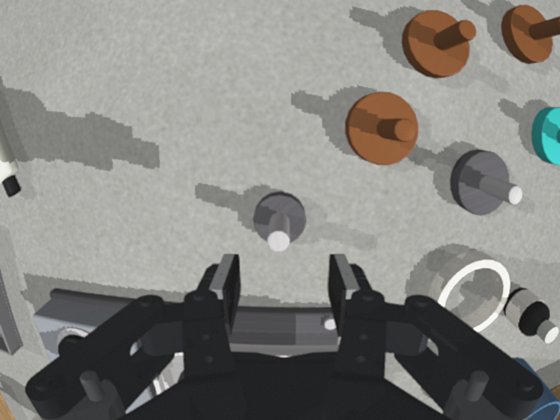

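Run:
```python
from h import *
p=camera_params("wrist");print(fish(p,278,241,.064),telemetry.observe()["position"])
```

```text
[0.43789355 0.09968026 0.064     ] [0.42729881 0.10358659 0.14620785]
```

>>> {"op": "apply_moves", "data": {"motion": [{"tx":-1.0,"ty":-0.35,"tz":2,"turn":0,"jaw":0},{"tx":-1.0,"ty":-0.35,"tz":5,"turn":0,"jaw":0},{"tx":-1.0,"ty":-0.35,"tz":8,"turn":0,"jaw":0},{"tx":-1.0,"ty":-0.35,"tz":9.9,"turn":0,"jaw":0},{"tx":-1.0,"ty":-0.35,"tz":9.9,"turn":0,"jaw":0}]}}

```text
time_s: 9.92
position: [0.437, 0.0993, 0.0462]
tool_rot: [[-1.0, -0.002, -0.01], [-0.002, 1.0, -0.004], [0.01, -0.004, -1.0]]
ft_force: [-0.3, 0.3, -0.1]
grip_width: 0.0426
```

>>> {"op": "apply_moves", "data": {"motion": [{"tx":0,"ty":0,"tz":0,"turn":0,"jaw":-1},{"tx":0,"ty":0,"tz":0,"turn":0,"jaw":-1},{"tx":0,"ty":0,"tz":0,"turn":0,"jaw":-1},{"tx":0,"ty":0,"tz":0,"turn":0,"jaw":-1},{"tx":0,"ty":0,"tz":0,"turn":0,"jaw":-1}]}}

```text
time_s: 10.33
position: [0.4386, 0.0992, 0.0481]
tool_rot: [[-1.0, -0.002, -0.005], [-0.002, 1.0, -0.004], [0.005, -0.004, -1.0]]
ft_force: [1.5, -1.2, 8.6]
grip_width: 0.015
```

>>> {"op": "apply_moves", "data": {"motion": [{"tx":0,"ty":0,"tz":-2,"turn":0,"jaw":-1},{"tx":0,"ty":0,"tz":-5,"turn":0,"jaw":-1},{"tx":0,"ty":0,"tz":-9,"turn":0,"jaw":-1},{"tx":0,"ty":0,"tz":-13.4,"turn":0,"jaw":-1},{"tx":0,"ty":0,"tz":-14,"turn":0,"jaw":-1}]}}

```text
time_s: 10.75
position: [0.4412, 0.0999, 0.1948]
tool_rot: [[-1.0, -0.003, 0.006], [-0.003, 1.0, -0.004], [-0.006, -0.004, -1.0]]
ft_force: [1.4, -0.6, -1.2]
grip_width: 0.0149
```

>>> {"op": "apply_moves", "data": {"motion": [{"tx":-0.9,"ty":-2.8,"tz":0,"turn":0,"jaw":-1},{"tx":-1.8,"ty":-5.7,"tz":0,"turn":0,"jaw":-1},{"tx":-2.7,"ty":-9,"tz":0,"turn":0,"jaw":-1},{"tx":-3.5,"ty":-12,"tz":0,"turn":0,"jaw":-1},{"tx":-4.1,"ty":-13.7,"tz":0,"turn":0,"jaw":-1}]}}

```text
time_s: 11.17
position: [0.4829, -0.0396, 0.196]
tool_rot: [[-1.0, -0.001, 0.007], [-0.001, 1.0, -0.005], [-0.007, -0.005, -1.0]]
ft_force: [0.3, 0.7, -1.7]
grip_width: 0.015
```

>>> {"op": "apply_moves", "data": {"motion": [{"tx":-0.9,"ty":-2.8,"tz":0,"turn":0,"jaw":-1},{"tx":-1.8,"ty":-5.7,"tz":0,"turn":0,"jaw":-1},{"tx":-2.7,"ty":-9,"tz":0,"turn":0,"jaw":-1},{"tx":-3.5,"ty":-12,"tz":0,"turn":0,"jaw":-1},{"tx":-4.1,"ty":-13.7,"tz":0,"turn":0,"jaw":-1}]}}

```text
time_s: 11.58
position: [0.5242, -0.1795, 0.197]
tool_rot: [[-1.0, 0.001, 0.007], [0.001, 1.0, -0.006], [-0.007, -0.006, -1.0]]
ft_force: [0.3, 0.3, -1.9]
grip_width: 0.015
```

>>> {"op": "apply_moves", "data": {"motion": [{"tx":-0.9,"ty":-2.8,"tz":0,"turn":0,"jaw":-1},{"tx":-1.8,"ty":-5.7,"tz":0,"turn":0,"jaw":-1},{"tx":-2.7,"ty":-9,"tz":0,"turn":0,"jaw":-1},{"tx":-3.5,"ty":-12,"tz":0,"turn":0,"jaw":-1},{"tx":-3.5,"ty":-12,"tz":0,"turn":0,"jaw":-1}]}}

```text
time_s: 12.0
position: [0.5593, -0.3045, 0.1974]
tool_rot: [[-1.0, 0.005, 0.007], [0.005, 1.0, -0.008], [-0.007, -0.008, -1.0]]
ft_force: [-0.1, -0.6, -2.8]
grip_width: 0.0149
```

>>> {"op": "apply_moves", "data": {"motion": [{"tx":0,"ty":-0.8,"tz":4,"turn":0,"jaw":-1},{"tx":0,"ty":-0.8,"tz":8,"turn":0,"jaw":-1},{"tx":0,"ty":-0.8,"tz":11.5,"turn":0,"jaw":-1},{"tx":0,"ty":-0.8,"tz":13.5,"turn":0,"jaw":-1},{"tx":0,"ty":-0.8,"tz":14.3,"turn":0,"jaw":-1}]}}

```text
time_s: 12.42
position: [0.559, -0.3123, 0.0525]
tool_rot: [[-1.0, 0.005, 0.003], [0.005, 1.0, -0.004], [-0.003, -0.004, -1.0]]
ft_force: [-16.9, 13.1, 49.9]
grip_width: 0.015
```

>>> {"op": "apply_moves", "data": {"motion": [{"tx":0,"ty":0,"tz":0.1,"turn":0,"jaw":-1},{"tx":0,"ty":0,"tz":0.1,"turn":0,"jaw":-0.2},{"tx":0,"ty":0,"tz":0.1,"turn":0,"jaw":-0.2},{"tx":0,"ty":0,"tz":0.1,"turn":0,"jaw":-0.2},{"tx":0,"ty":0,"tz":-2,"turn":0,"jaw":-0.2}]}}

```text
time_s: 12.83
position: [0.5577, -0.3111, 0.0698]
tool_rot: [[-1.0, 0.004, -0.002], [0.004, 1.0, 0.0], [0.002, 0.0, -1.0]]
ft_force: [-0.1, -0.2, -0.1]
grip_width: 0.0344
```

>>> {"op": "apply_moves", "data": {"motion": [{"tx":0,"ty":0,"tz":-4,"turn":0,"jaw":-0.2},{"tx":0,"ty":0,"tz":-8,"turn":0,"jaw":0},{"tx":0,"ty":0,"tz":-12,"turn":0,"jaw":0},{"tx":0,"ty":0,"tz":-12,"turn":0,"jaw":0}]}}

```text
time_s: 13.17
position: [0.56, -0.3126, 0.1992]
tool_rot: [[-1.0, 0.004, 0.01], [0.004, 1.0, -0.01], [-0.01, -0.01, -1.0]]
ft_force: [0.1, -0.3, 0.5]
grip_width: 0.0429
```

```bash
python3 st.py
python3 - <<'E'
from h import *
imw,_=get_image("wrist");im=np.load("cur.npz")["im"]
save(np.hstack([cv2.resize(imw,(400,300)),cv2.resize(im,(400,300))]),"v5")
E
```

```text
[ 0.56002356 -0.31262126  0.19919388] [-3.970e+01  3.270e+01  6.380e+01 -1.000e-01  8.270e+01 -1.295e+02] 13.1667
floor z 0.05200000000000002
[0.6033 0.3132] [0.042 0.043] [48. 47. 50.]
[0.55   0.6928] [0.068 0.055] [50. 50. 50.]
[0.4003 0.2872] [0.056 0.06 ] [55. 55. 59.]
[ 0.3871 -0.1933] [0.053 0.033] [135. 138. 128.]
[0.3595 0.1855] [0.058 0.059] [92. 50. 22.]
[0.347  0.3838] [0.058 0.06 ] [  6. 128. 127.]
[0.2815 0.2344] [0.058 0.059] [90. 49. 22.]
[0.2491 0.3428] [0.058 0.058] [79. 42. 19.]
```

View pics/v5.png

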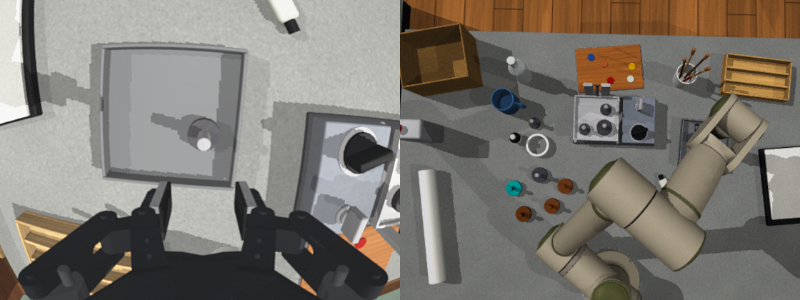

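>>> {"op": "apply_moves", "data": {"motion": [{"tx":1.06,"ty":3.97,"tz":0,"turn":0,"jaw":0},{"tx":2.13,"ty":7.95,"tz":0,"turn":0,"jaw":0},{"tx":3.2,"ty":11.9,"tz":0,"turn":0,"jaw":0},{"tx":4.26,"ty":15.9,"tz":0,"turn":0,"jaw":0},{"tx":5.33,"ty":19.87,"tz":0,"turn":0,"jaw":0}]}}

```text
time_s: 13.68
position: [0.5044, -0.1104, 0.1901]
tool_rot: [[-1.0, 0.005, -0.001], [0.005, 1.0, -0.001], [0.001, -0.001, -1.0]]
ft_force: [0.6, -0.7, 0.5]
grip_width: 0.0427
```

>>> {"op": "apply_moves", "data": {"motion": [{"tx":1.06,"ty":3.97,"tz":0,"turn":0,"jaw":0},{"tx":2.13,"ty":7.95,"tz":0,"turn":0,"jaw":0},{"tx":3.2,"ty":11.9,"tz":0,"turn":0,"jaw":0},{"tx":4.26,"ty":15.9,"tz":0,"turn":0,"jaw":0},{"tx":5.33,"ty":19.87,"tz":0,"turn":0,"jaw":0}]}}

```text
time_s: 14.1
position: [0.4505, 0.0903, 0.1888]
tool_rot: [[-1.0, 0.005, -0.003], [0.005, 1.0, -0.001], [0.003, -0.001, -1.0]]
ft_force: [0.8, -0.4, 0.2]
grip_width: 0.0424
```

>>> {"op": "apply_moves", "data": {"motion": [{"tx":1.06,"ty":3.97,"tz":0,"turn":0,"jaw":0},{"tx":2.13,"ty":7.95,"tz":0,"turn":0,"jaw":0},{"tx":3.2,"ty":11.9,"tz":0,"turn":0,"jaw":0},{"tx":4.26,"ty":15.9,"tz":0,"turn":0,"jaw":0},{"tx":4.26,"ty":15.9,"tz":0,"turn":0,"jaw":0}]}}

```text
time_s: 14.52
position: [0.4057, 0.2548, 0.1877]
tool_rot: [[-1.0, -0.001, -0.006], [-0.001, 1.0, -0.0], [0.006, -0.0, -1.0]]
ft_force: [-0.4, -0.5, -0.7]
grip_width: 0.0427
```

Run:
```python
from h import *
s=telemetry.observe();print(s["position"],s["q"].round(1),s["time_s"])
imw,d=get_image("wrist");save(imw,"v6");p=camera_params("wrist")
# find w2 top by projecting expected location
R=cv2.Rodrigues(p["rvec"])[0]
for X in([.400,.284,.064],[.400,.284,.018]):
    c=R@np.array(X)+p["tvec"];r=np.hypot(c[0],c[1]);a=np.arctan2(r,c[2]);print(p["cx"]+p["fx"]*a*c[0]/r,p["cy"]+p["fx"]*a*c[1]/r)
```

```text
[0.40565076 0.25476978 0.18770094] [ 17.9  18.2  90.9   0.1  71.2 -72.2] 14.5167
323.48106770844316 201.58705062426682
317.6995846356267 189.608940950306
```

View pics/v6.png

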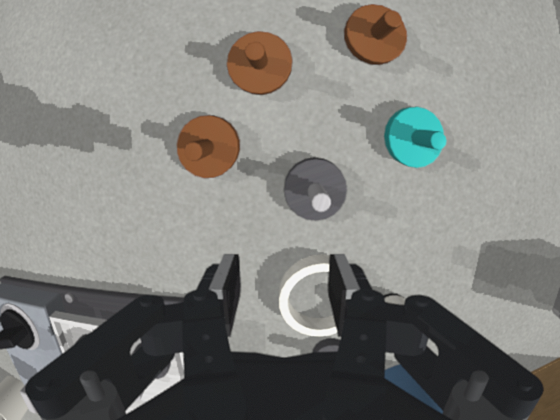

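>>> {"op": "apply_moves", "data": {"motion": [{"tx":0.5,"ty":2.9,"tz":2,"turn":0,"jaw":0},{"tx":0.5,"ty":2.9,"tz":6,"turn":0,"jaw":0},{"tx":0.5,"ty":2.9,"tz":10,"turn":0,"jaw":0},{"tx":0.5,"ty":2.9,"tz":13,"turn":0,"jaw":0},{"tx":0.5,"ty":2.9,"tz":14,"turn":0,"jaw":0}]}}

```text
time_s: 14.98
position: [0.3989, 0.2791, 0.0431]
tool_rot: [[-1.0, 0.001, -0.013], [0.001, 1.0, -0.005], [0.013, -0.005, -1.0]]
ft_force: [-0.0, -0.4, 0.4]
grip_width: 0.0429
```

>>> {"op": "apply_moves", "data": {"motion": [{"tx":0,"ty":0,"tz":0,"turn":0,"jaw":0},{"tx":0,"ty":0,"tz":0,"turn":0,"jaw":-1},{"tx":0,"ty":0,"tz":0,"turn":0,"jaw":-1},{"tx":0,"ty":0,"tz":0,"turn":0,"jaw":-1},{"tx":0,"ty":0,"tz":0,"turn":0,"jaw":-1}]}}

```text
time_s: 15.4
position: [0.3993, 0.2789, 0.0438]
tool_rot: [[-1.0, 0.001, -0.012], [0.001, 1.0, -0.004], [0.012, -0.004, -1.0]]
ft_force: [0.5, -1.5, -1.4]
grip_width: 0.0152
```

>>> {"op": "apply_moves", "data": {"motion": [{"tx":0,"ty":0,"tz":0,"turn":0,"jaw":-1},{"tx":0,"ty":0,"tz":-4,"turn":0,"jaw":-1},{"tx":0,"ty":0,"tz":-8,"turn":0,"jaw":-1},{"tx":0,"ty":0,"tz":-12,"turn":0,"jaw":-1},{"tx":0,"ty":0,"tz":-14,"turn":0,"jaw":-1}]}}

```text
time_s: 15.82
position: [0.4017, 0.2799, 0.1885]
tool_rot: [[-1.0, 0.0, -0.006], [0.0, 1.0, -0.002], [0.006, -0.002, -1.0]]
ft_force: [0.3, 0.2, -3.3]
grip_width: 0.0149
```

>>> {"op": "apply_moves", "data": {"motion": [{"tx":-0.4,"ty":-3.2,"tz":0,"turn":0,"jaw":-1},{"tx":-0.8,"ty":-6.4,"tz":0,"turn":0,"jaw":-1},{"tx":-1.2,"ty":-9.6,"tz":0,"turn":0,"jaw":-1},{"tx":-1.6,"ty":-12.8,"tz":0,"turn":0,"jaw":-1},{"tx":-2.1,"ty":-16,"tz":0,"turn":0,"jaw":-1}]}}

```text
time_s: 16.23
position: [0.422, 0.1186, 0.1891]
tool_rot: [[-1.0, -0.0, -0.006], [-0.0, 1.0, -0.002], [0.006, -0.002, -1.0]]
ft_force: [0.9, -0.5, -3.9]
grip_width: 0.0149
```

>>> {"op": "apply_moves", "data": {"motion": [{"tx":-0.4,"ty":-3.2,"tz":0,"turn":0,"jaw":-1},{"tx":-0.8,"ty":-6.4,"tz":0,"turn":0,"jaw":-1},{"tx":-1.2,"ty":-9.6,"tz":0,"turn":0,"jaw":-1},{"tx":-1.6,"ty":-12.8,"tz":0,"turn":0,"jaw":-1},{"tx":-2.1,"ty":-16,"tz":0,"turn":0,"jaw":-1}]}}

```text
time_s: 16.65
position: [0.4425, -0.0429, 0.1895]
tool_rot: [[-1.0, -0.0, -0.006], [-0.0, 1.0, -0.002], [0.006, -0.002, -1.0]]
ft_force: [-0.1, 0.0, -3.5]
grip_width: 0.0149
```

>>> {"op": "apply_moves", "data": {"motion": [{"tx":-0.4,"ty":-3.2,"tz":0,"turn":0,"jaw":-1},{"tx":-0.8,"ty":-6.4,"tz":0,"turn":0,"jaw":-1},{"tx":-1.2,"ty":-9.6,"tz":0,"turn":0,"jaw":-1},{"tx":-1.6,"ty":-12.8,"tz":0,"turn":0,"jaw":-1},{"tx":-2.1,"ty":-16,"tz":0,"turn":0,"jaw":-1}]}}

```text
time_s: 17.07
position: [0.4631, -0.2043, 0.19]
tool_rot: [[-1.0, 0.0, -0.006], [0.0, 1.0, -0.002], [0.006, -0.002, -1.0]]
ft_force: [0.8, 0.3, -3.9]
grip_width: 0.0148
```

>>> {"op": "apply_moves", "data": {"motion": [{"tx":-0.4,"ty":-3.2,"tz":0,"turn":0,"jaw":-1},{"tx":-0.8,"ty":-6.4,"tz":0,"turn":0,"jaw":-1},{"tx":-1.2,"ty":-9.6,"tz":0,"turn":0,"jaw":-1},{"tx":-1.6,"ty":-12.8,"tz":0,"turn":0,"jaw":-1},{"tx":-1.6,"ty":-12.8,"tz":0,"turn":0,"jaw":-1}]}}

```text
time_s: 17.48
position: [0.4789, -0.3375, 0.1897]
tool_rot: [[-1.0, 0.004, -0.005], [0.004, 1.0, -0.005], [0.005, -0.005, -1.0]]
ft_force: [-1.3, 1.0, -4.1]
grip_width: 0.0149
```

>>> {"op": "apply_moves", "data": {"motion": [{"tx":-0.7,"ty":-1.75,"tz":4,"turn":0,"jaw":-1},{"tx":-0.7,"ty":-1.75,"tz":8,"turn":0,"jaw":-1},{"tx":-0.7,"ty":-1.75,"tz":11.5,"turn":0,"jaw":-1},{"tx":-0.7,"ty":-1.75,"tz":13,"turn":0,"jaw":-1},{"tx":-0.7,"ty":-1.75,"tz":13.6,"turn":0,"jaw":-1}]}}

```text
time_s: 17.9
position: [0.4838, -0.3544, 0.0505]
tool_rot: [[-1.0, 0.004, -0.01], [0.004, 1.0, 0.0], [0.01, 0.0, -1.0]]
ft_force: [0.1, 0.1, -3.2]
grip_width: 0.015
```

>>> {"op": "apply_moves", "data": {"motion": [{"tx":0,"ty":0,"tz":0.2,"turn":0,"jaw":-1},{"tx":0,"ty":0,"tz":0.2,"turn":0,"jaw":-1}]}}

```text
time_s: 18.07
position: [0.4843, -0.3547, 0.0497]
tool_rot: [[-1.0, 0.004, -0.008], [0.004, 1.0, -0.001], [0.008, -0.001, -1.0]]
ft_force: [-0.0, 0.3, -3.0]
grip_width: 0.0146
```

>>> {"op": "apply_moves", "data": {"motion": [{"tx":0,"ty":0,"tz":0.15,"turn":0,"jaw":-1},{"tx":0,"ty":0,"tz":0.15,"turn":0,"jaw":-0.2},{"tx":0,"ty":0,"tz":0.15,"turn":0,"jaw":-0.2},{"tx":0,"ty":0,"tz":0.15,"turn":0,"jaw":-0.2},{"tx":0,"ty":0,"tz":-2,"turn":0,"jaw":-0.2}]}}

```text
time_s: 18.48
position: [0.4833, -0.3536, 0.0673]
tool_rot: [[-1.0, 0.004, -0.012], [0.004, 1.0, 0.003], [0.012, 0.003, -1.0]]
ft_force: [0.4, 0.8, -0.5]
grip_width: 0.0342
```

>>> {"op": "apply_moves", "data": {"motion": [{"tx":0,"ty":0,"tz":-4,"turn":0,"jaw":-0.2},{"tx":0,"ty":0,"tz":-8,"turn":0,"jaw":-0.2},{"tx":0,"ty":0,"tz":-12,"turn":0,"jaw":0},{"tx":0,"ty":0,"tz":-13,"turn":0,"jaw":0}]}}

```text
time_s: 18.82
position: [0.4863, -0.3553, 0.2045]
tool_rot: [[-1.0, 0.004, -0.004], [0.004, 1.0, -0.005], [0.004, -0.006, -1.0]]
ft_force: [0.2, -1.1, 0.2]
grip_width: 0.0428
```

>>> {"op": "apply_moves", "data": {"motion": [{"tx":-0.6,"ty":3.3,"tz":0,"turn":0,"jaw":0},{"tx":-1.2,"ty":6.6,"tz":0,"turn":0,"jaw":0},{"tx":-1.8,"ty":9.9,"tz":0,"turn":0,"jaw":0},{"tx":-2.4,"ty":13.2,"tz":0,"turn":0,"jaw":0},{"tx":-3,"ty":16.6,"tz":0,"turn":0,"jaw":0}]}}

```text
time_s: 19.23
position: [0.5169, -0.188, 0.2038]
tool_rot: [[-1.0, 0.004, -0.004], [0.004, 1.0, -0.006], [0.004, -0.006, -1.0]]
ft_force: [-0.5, -0.2, 0.5]
grip_width: 0.0425
```

>>> {"op": "apply_moves", "data": {"motion": [{"tx":-0.6,"ty":3.3,"tz":0,"turn":0,"jaw":0},{"tx":-1.2,"ty":6.6,"tz":0,"turn":0,"jaw":0},{"tx":-1.8,"ty":9.9,"tz":0,"turn":0,"jaw":0},{"tx":-2.4,"ty":13.2,"tz":0,"turn":0,"jaw":0},{"tx":-3,"ty":16.6,"tz":0,"turn":0,"jaw":0}]}}

```text
time_s: 19.65
position: [0.5476, -0.0206, 0.203]
tool_rot: [[-1.0, 0.004, -0.003], [0.004, 1.0, -0.006], [0.003, -0.006, -1.0]]
ft_force: [1.1, -0.5, -0.3]
grip_width: 0.0426
```

>>> {"op": "apply_moves", "data": {"motion": [{"tx":-0.6,"ty":3.3,"tz":0,"turn":0,"jaw":0},{"tx":-1.2,"ty":6.6,"tz":0,"turn":0,"jaw":0},{"tx":-1.8,"ty":9.9,"tz":0,"turn":0,"jaw":0},{"tx":-2.4,"ty":13.2,"tz":0,"turn":0,"jaw":0},{"tx":-3,"ty":16.6,"tz":0,"turn":0,"jaw":0}]}}

```text
time_s: 20.07
position: [0.5784, 0.1469, 0.2021]
tool_rot: [[-1.0, 0.004, -0.002], [0.004, 1.0, -0.006], [0.002, -0.006, -1.0]]
ft_force: [0.4, -0.1, 0.3]
grip_width: 0.0429
```

>>> {"op": "apply_moves", "data": {"motion": [{"tx":-0.6,"ty":3.3,"tz":0,"turn":0,"jaw":0},{"tx":-1.2,"ty":6.6,"tz":0,"turn":0,"jaw":0},{"tx":-1.8,"ty":9.9,"tz":0,"turn":0,"jaw":0},{"tx":-1.8,"ty":11.5,"tz":0,"turn":0,"jaw":0},{"tx":-1.8,"ty":11.5,"tz":0,"turn":0,"jaw":0}]}}

```text
time_s: 20.48
position: [0.5963, 0.2649, 0.2009]
tool_rot: [[-1.0, 0.001, -0.002], [0.001, 1.0, -0.006], [0.002, -0.006, -1.0]]
ft_force: [0.2, 0.2, 0.3]
grip_width: 0.0424
```

```bash
python3 st.py
python3 - <<'E'
from h import *
s=telemetry.observe();print(s["position"])
imw,d=get_image("wrist");im=np.load("cur.npz")["im"]
save(np.hstack([imw[:,:400],cv2.resize(im[90:330,100:480],(400,252))[:,:] if 0 else cv2.resize(im,(400,420))]),"v7");save(np.hstack([cv2.resize(imw,(400,300)),cv2.resize(im[100:310,140:420],(400,300))]),"v7")
p=camera_params("wrist")
R=cv2.Rodrigues(p["rvec"])[0]
for X in([.603,.3105,.064],[.603,.3105,.016]):
    c=R@np.array(X)+p["tvec"];r=np.hypot(c[0],c[1]);a=np.arctan2(r,c[2]);print(p["cx"]+p["fx"]*a*c[0]/r,p["cy"]+p["fx"]*a*c[1]/r)
E
```

```text
[0.59634056 0.26490316 0.2009127 ] [ 13.7  34.2  60.7  -0.3  85.3 -76.3] 20.4833
floor z 0.05200000000000002
[ 0.5574 -0.3076] [0.044 0.042] [54. 53. 58.]
[ 0.4896 -0.3518] [0.063 0.06 ] [54. 53. 57.]
[0.3596 0.1855] [0.058 0.059] [91. 50. 22.]
[0.2873 0.2226] [0.047 0.036] [82. 44. 19.]
[0.59646017 0.26288171 0.20101937]
341.9958318837617 212.0755843812626
333.99995094673767 198.67493516432202
```

View pics/v7.png

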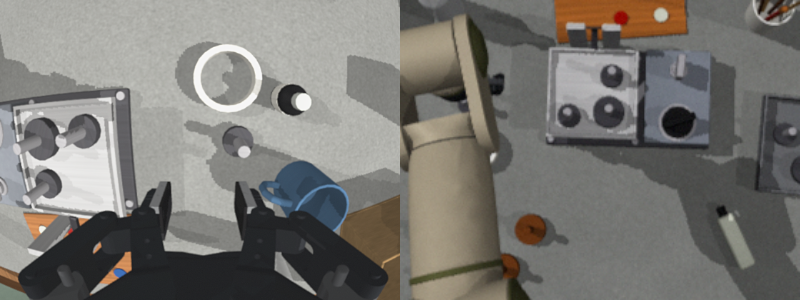

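>>> {"op": "apply_moves", "data": {"motion": [{"tx":-0.6,"ty":3,"tz":0,"turn":0,"jaw":0},{"tx":-0.6,"ty":4.8,"tz":2,"turn":0,"jaw":0},{"tx":-0.6,"ty":4.8,"tz":6,"turn":0,"jaw":0},{"tx":-0.6,"ty":4.8,"tz":8,"turn":0,"jaw":0},{"tx":-0.6,"ty":4.8,"tz":8,"turn":0,"jaw":0}]}}

```text
time_s: 21.0
position: [0.6009, 0.3068, 0.116]
tool_rot: [[-1.0, 0.005, -0.011], [0.005, 1.0, -0.01], [0.011, -0.01, -1.0]]
ft_force: [-0.0, -0.3, -0.3]
grip_width: 0.0427
```

Run:
```python
from h import *
s=telemetry.observe();print(s["position"])
imw,d=get_image("wrist");save(imw,"v8")
```

```text
[0.60085106 0.30675714 0.11600076]
```

View pics/v8.png

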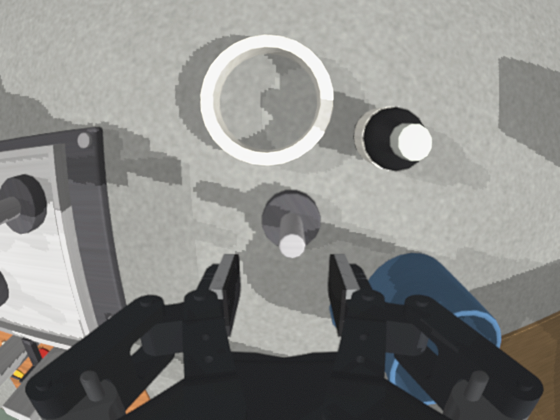

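>>> {"op": "apply_moves", "data": {"motion": [{"tx":-0.2,"ty":0.35,"tz":2,"turn":0,"jaw":0},{"tx":-0.2,"ty":0.35,"tz":4,"turn":0,"jaw":0},{"tx":-0.2,"ty":0.35,"tz":6,"turn":0,"jaw":0},{"tx":-0.2,"ty":0.35,"tz":6.9,"turn":0,"jaw":0},{"tx":-0.2,"ty":0.35,"tz":6.9,"turn":0,"jaw":0}]}}

```text
time_s: 21.47
position: [0.6039, 0.3092, 0.0502]
tool_rot: [[-1.0, 0.006, -0.008], [0.006, 1.0, -0.009], [0.008, -0.009, -1.0]]
ft_force: [0.1, 0.4, 0.0]
grip_width: 0.0427
```

>>> {"op": "apply_moves", "data": {"motion": [{"tx":0,"ty":0,"tz":0,"turn":0,"jaw":-1},{"tx":0,"ty":0,"tz":0,"turn":0,"jaw":-1},{"tx":0,"ty":0,"tz":0,"turn":0,"jaw":-1},{"tx":0,"ty":0,"tz":0,"turn":0,"jaw":-1},{"tx":0,"ty":0,"tz":0,"turn":0,"jaw":-1}]}}

```text
time_s: 21.88
position: [0.6049, 0.3092, 0.0521]
tool_rot: [[-1.0, 0.007, -0.004], [0.007, 1.0, -0.008], [0.004, -0.008, -1.0]]
ft_force: [0.8, -0.2, 6.6]
grip_width: 0.0149
```

>>> {"op": "apply_moves", "data": {"motion": [{"tx":0,"ty":0,"tz":-4,"turn":0,"jaw":-1},{"tx":0,"ty":0,"tz":-8,"turn":0,"jaw":-1},{"tx":0,"ty":0,"tz":-12,"turn":0,"jaw":-1},{"tx":0,"ty":0,"tz":-16,"turn":0,"jaw":-1},{"tx":0,"ty":0,"tz":-16,"turn":0,"jaw":-1}]}}

```text
time_s: 22.3
position: [0.6075, 0.3113, 0.2219]
tool_rot: [[-1.0, 0.006, 0.01], [0.006, 1.0, -0.004], [-0.01, -0.004, -1.0]]
ft_force: [0.0, 0.9, -0.5]
grip_width: 0.0148
```

>>> {"op": "apply_moves", "data": {"motion": [{"tx":0.2,"ty":-3.5,"tz":0,"turn":0,"jaw":-1},{"tx":0.4,"ty":-7,"tz":0,"turn":0,"jaw":-1},{"tx":0.7,"ty":-10.5,"tz":0,"turn":0,"jaw":-1},{"tx":1.0,"ty":-14,"tz":0,"turn":0,"jaw":-1},{"tx":1.2,"ty":-17.5,"tz":0,"turn":0,"jaw":-1}]}}

```text
time_s: 22.72
position: [0.5936, 0.1351, 0.2224]
tool_rot: [[-1.0, 0.006, 0.01], [0.006, 1.0, -0.004], [-0.01, -0.003, -1.0]]
ft_force: [0.5, -0.6, -3.0]
grip_width: 0.0149
```

>>> {"op": "apply_moves", "data": {"motion": [{"tx":0.2,"ty":-3.5,"tz":0,"turn":0,"jaw":-1},{"tx":0.4,"ty":-7,"tz":0,"turn":0,"jaw":-1},{"tx":0.7,"ty":-10.5,"tz":0,"turn":0,"jaw":-1},{"tx":1.0,"ty":-14,"tz":0,"turn":0,"jaw":-1},{"tx":1.2,"ty":-17.5,"tz":0,"turn":0,"jaw":-1}]}}

```text
time_s: 23.13
position: [0.5798, -0.0414, 0.2229]
tool_rot: [[-1.0, 0.006, 0.01], [0.006, 1.0, -0.003], [-0.01, -0.003, -1.0]]
ft_force: [0.4, 0.3, -2.6]
grip_width: 0.0148
```

>>> {"op": "apply_moves", "data": {"motion": [{"tx":0.2,"ty":-3.5,"tz":0,"turn":0,"jaw":-1},{"tx":0.4,"ty":-7,"tz":0,"turn":0,"jaw":-1},{"tx":0.7,"ty":-10.5,"tz":0,"turn":0,"jaw":-1},{"tx":1.0,"ty":-14,"tz":0,"turn":0,"jaw":-1},{"tx":1.2,"ty":-17.5,"tz":0,"turn":0,"jaw":-1}]}}

```text
time_s: 23.55
position: [0.5662, -0.2178, 0.2234]
tool_rot: [[-1.0, 0.006, 0.01], [0.006, 1.0, -0.003], [-0.01, -0.003, -1.0]]
ft_force: [0.7, 0.3, -1.6]
grip_width: 0.0151
```

>>> {"op": "apply_moves", "data": {"motion": [{"tx":0.2,"ty":-3.5,"tz":0,"turn":0,"jaw":-1},{"tx":0.4,"ty":-7,"tz":0,"turn":0,"jaw":-1},{"tx":0.7,"ty":-10.5,"tz":0,"turn":0,"jaw":-1},{"tx":1.0,"ty":-14,"tz":0,"turn":0,"jaw":-1},{"tx":1.0,"ty":-14,"tz":0,"turn":0,"jaw":-1}]}}

```text
time_s: 23.97
position: [0.5538, -0.3637, 0.2227]
tool_rot: [[-1.0, 0.011, 0.009], [0.011, 1.0, -0.005], [-0.009, -0.005, -1.0]]
ft_force: [-0.2, -0.3, -2.9]
grip_width: 0.0145
```

>>> {"op": "apply_moves", "data": {"motion": [{"tx":-0.7,"ty":-3,"tz":2,"turn":0,"jaw":-1},{"tx":-0.7,"ty":-3,"tz":6,"turn":0,"jaw":-1},{"tx":-0.7,"ty":-3,"tz":10,"turn":0,"jaw":-1},{"tx":-0.7,"ty":-3,"tz":13.5,"turn":0,"jaw":-1},{"tx":-0.7,"ty":-3,"tz":15.5,"turn":0,"jaw":-1}]}}

```text
time_s: 24.38
position: [0.5603, -0.3932, 0.0631]
tool_rot: [[-1.0, 0.011, 0.004], [0.011, 1.0, -0.0], [-0.004, -0.0, -1.0]]
ft_force: [0.5, 0.4, -2.5]
grip_width: 0.0146
```

>>> {"op": "apply_moves", "data": {"motion": [{"tx":0,"ty":0,"tz":0.2,"turn":0,"jaw":-1},{"tx":0,"ty":0,"tz":0.4,"turn":0,"jaw":-1},{"tx":0,"ty":0,"tz":0.4,"turn":0,"jaw":-1}]}}

```text
time_s: 24.63
position: [0.5606, -0.3934, 0.0598]
tool_rot: [[-1.0, 0.011, 0.005], [0.011, 1.0, -0.001], [-0.005, -0.001, -1.0]]
ft_force: [-0.5, 0.2, -2.1]
grip_width: 0.015
```

>>> {"op": "apply_moves", "data": {"motion": [{"tx":0,"ty":0,"tz":0.1,"turn":0,"jaw":-1},{"tx":0,"ty":0,"tz":0.2,"turn":0,"jaw":-1},{"tx":0,"ty":0,"tz":0.3,"turn":0,"jaw":-1},{"tx":0,"ty":0,"tz":0.3,"turn":0,"jaw":-1}]}}

```text
time_s: 24.97
position: [0.5607, -0.3935, 0.0574]
tool_rot: [[-1.0, 0.011, 0.005], [0.011, 1.0, -0.002], [-0.006, -0.001, -1.0]]
ft_force: [0.0, -0.2, -0.0]
grip_width: 0.0146
```

>>> {"op": "apply_moves", "data": {"motion": [{"tx":0,"ty":0,"tz":0,"turn":0,"jaw":-0.2},{"tx":0,"ty":0,"tz":0,"turn":0,"jaw":-0.2},{"tx":0,"ty":0,"tz":0,"turn":0,"jaw":-0.2},{"tx":0,"ty":0,"tz":-1,"turn":0,"jaw":-0.2},{"tx":0,"ty":0,"tz":-4,"turn":0,"jaw":-0.2}]}}

```text
time_s: 25.38
position: [0.5591, -0.3922, 0.0942]
tool_rot: [[-1.0, 0.011, -0.0], [0.011, 1.0, 0.004], [0.0, 0.004, -1.0]]
ft_force: [0.9, 0.4, -0.1]
grip_width: 0.0344
```

>>> {"op": "apply_moves", "data": {"motion": [{"tx":0,"ty":0,"tz":-4,"turn":0,"jaw":-0.2},{"tx":0,"ty":0,"tz":-8,"turn":0,"jaw":-0.2},{"tx":0,"ty":0,"tz":-12,"turn":0,"jaw":0},{"tx":0,"ty":0,"tz":-12,"turn":0,"jaw":0}]}}

```text
time_s: 25.72
position: [0.5608, -0.3941, 0.2247]
tool_rot: [[-1.0, 0.011, 0.011], [0.011, 1.0, -0.007], [-0.011, -0.007, -1.0]]
ft_force: [0.9, -0.1, 0.5]
grip_width: 0.0428
```

>>> {"op": "apply_moves", "data": {"motion": [{"tx":-1,"ty":3,"tz":0,"turn":0,"jaw":0},{"tx":-2,"ty":6,"tz":0,"turn":0,"jaw":0},{"tx":-3,"ty":9,"tz":0,"turn":0,"jaw":0},{"tx":-4.2,"ty":12,"tz":0,"turn":0,"jaw":0},{"tx":-5.3,"ty":14.8,"tz":0,"turn":0,"jaw":0}]}}

```text
time_s: 26.13
position: [0.6157, -0.2451, 0.2251]
tool_rot: [[-1.0, 0.011, 0.012], [0.011, 1.0, -0.008], [-0.012, -0.007, -1.0]]
ft_force: [-0.1, -0.7, 0.2]
grip_width: 0.0425
```

>>> {"op": "apply_moves", "data": {"motion": [{"tx":-1,"ty":3,"tz":0,"turn":0,"jaw":0},{"tx":-2,"ty":6,"tz":0,"turn":0,"jaw":0},{"tx":-3,"ty":9,"tz":0,"turn":0,"jaw":0},{"tx":-4.2,"ty":12,"tz":0,"turn":5.6,"jaw":0},{"tx":-4.2,"ty":12,"tz":0,"turn":5.6,"jaw":0}]}}

```text
time_s: 26.55
position: [0.6604, -0.1201, 0.2254]
tool_rot: [[-0.994, 0.108, 0.013], [0.108, 0.994, -0.006], [-0.014, -0.005, -1.0]]
ft_force: [0.5, 0.2, 0.2]
grip_width: 0.0427
```

```bash
python3 st.py
python3 - <<'E'
from h import *
s=telemetry.observe();print(s["position"])
imw,d=get_image("wrist");im=np.load("cur.npz")["im"]
save(np.hstack([imw,cv2.resize(im[100:310,140:300],(240,420))]),"v9")
p=camera_params("wrist");R=cv2.Rodrigues(p["rvec"])[0]
for X in([.669,-.093,.105],[.5603,-.3932,.069]):
    c=R@np.array(X)+p["tvec"];r=np.hypot(c[0],c[1]);a=np.arctan2(r,c[2]);print(p["cx"]+p["fx"]*a*c[0]/r,p["cy"]+p["fx"]*a*c[1]/r)
E
```

```text
[ 0.66040004 -0.12011215  0.22544807] [-2.040e+01  3.490e+01  5.540e+01 -1.000e-01  8.890e+01 -1.041e+02] 26.55
floor z 0.05200000000000002
[ 0.5602 -0.3883] [0.041 0.042] [41. 41. 44.]
[ 0.5558 -0.3087] [0.04  0.043] [53. 52. 56.]
[ 0.4866 -0.3532] [0.057 0.067] [52. 51. 56.]
[0.347  0.3845] [0.058 0.058] [  5. 128. 126.]
[0.2493 0.3423] [0.058 0.058] [85. 45. 20.]
[ 0.65972777 -0.12269757  0.22534707]
324.9534696133272 215.91854334481718
28.6213086770955 137.83757010405546
```

View pics/v9.png

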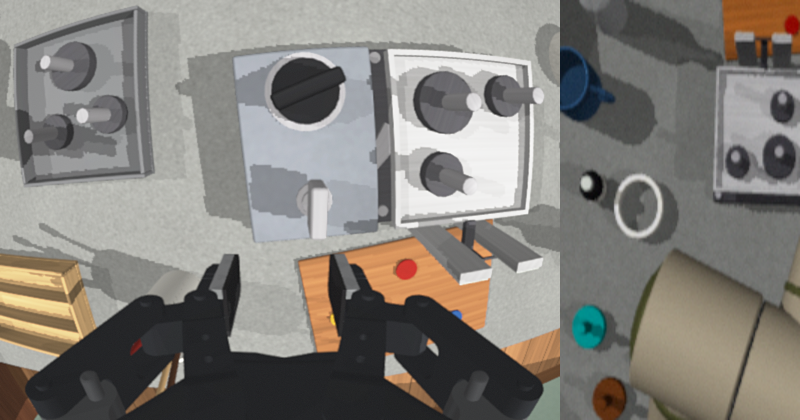

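Run:
```python
from h import *
p=camera_params("wrist")
for u,v in((317,182),(318,237),(309,237),(327,237),(308,183),(327,183)): print(fish(p,u,v,.105))
s=telemetry.observe();print(s["position"],s["tool_rot"].round(3).tolist())
```

```text
[ 0.64099318 -0.09713363  0.105     ]
[ 0.68630998 -0.09985254  0.105     ]
[ 0.6855048  -0.10713673  0.105     ]
[ 0.68713087 -0.09252825  0.105     ]
[ 0.64107821 -0.10412949  0.105     ]
[ 0.64254807 -0.08945478  0.105     ]
[ 0.65926434 -0.124471    0.22523281] [[-0.994, 0.106, 0.013], [0.106, 0.994, -0.008], [-0.013, -0.007, -1.0]]
```

>>> {"op": "apply_moves", "data": {"motion": [{"tx":-0.3,"ty":3.0,"tz":2,"turn":0,"jaw":0},{"tx":-0.3,"ty":3.0,"tz":5,"turn":0,"jaw":0},{"tx":-0.3,"ty":3.0,"tz":8,"turn":0,"jaw":0},{"tx":-0.3,"ty":3.0,"tz":9,"turn":0,"jaw":0},{"tx":-0.3,"ty":3.0,"tz":9,"turn":0,"jaw":0}]}}

```text
time_s: 27.07
position: [0.6654, -0.0967, 0.1327]
tool_rot: [[-0.994, 0.107, 0.008], [0.107, 0.994, -0.007], [-0.008, -0.006, -1.0]]
ft_force: [0.3, 1.0, 0.3]
grip_width: 0.0431
```

>>> {"op": "apply_moves", "data": {"motion": [{"tx":-0.1,"ty":0,"tz":2,"turn":0,"jaw":0},{"tx":-0.1,"ty":0,"tz":3.5,"turn":0,"jaw":0},{"tx":-0.1,"ty":0,"tz":4.3,"turn":0,"jaw":0},{"tx":-0.1,"ty":0,"tz":4.3,"turn":0,"jaw":0}]}}

```text
time_s: 27.4
position: [0.6665, -0.0978, 0.0896]
tool_rot: [[-0.994, 0.107, 0.007], [0.107, 0.994, -0.006], [-0.008, -0.006, -1.0]]
ft_force: [-0.5, 0.5, -0.2]
grip_width: 0.0426
```

>>> {"op": "apply_moves", "data": {"motion": [{"tx":0,"ty":0,"tz":0,"turn":0,"jaw":-1},{"tx":0,"ty":0,"tz":0,"turn":0,"jaw":-1},{"tx":0,"ty":0,"tz":0,"turn":0,"jaw":-1},{"tx":0,"ty":0,"tz":0,"turn":0,"jaw":-1},{"tx":0,"ty":0,"tz":0,"turn":0,"jaw":-1}], "squeeze": 70}}

```text
time_s: 27.82
position: [0.6674, -0.0968, 0.0918]
tool_rot: [[-0.994, 0.107, 0.01], [0.107, 0.994, -0.006], [-0.011, -0.004, -1.0]]
ft_force: [0.5, 5.2, 3.9]
grip_width: 0.0126
```

>>> {"op": "apply_moves", "data": {"motion": [{"tx":0,"ty":0,"tz":-0.5,"turn":0,"jaw":-1},{"tx":0,"ty":0,"tz":-1.0,"turn":0,"jaw":-1},{"tx":0,"ty":0,"tz":-1.5,"turn":0,"jaw":-1},{"tx":0,"ty":0,"tz":-1.5,"turn":0,"jaw":-1},{"tx":0,"ty":0,"tz":-1.5,"turn":0,"jaw":-1}]}}

```text
time_s: 28.23
position: [0.6674, -0.0967, 0.1066]
tool_rot: [[-0.994, 0.107, 0.011], [0.107, 0.994, -0.005], [-0.011, -0.004, -1.0]]
ft_force: [3.9, 1.4, -9.0]
grip_width: 0.0127
```

>>> {"op": "apply_moves", "data": {"motion": [{"tx":0,"ty":0,"tz":0,"turn":6.8,"jaw":-1},{"tx":0,"ty":0,"tz":0,"turn":13.6,"jaw":-1},{"tx":0,"ty":0,"tz":0,"turn":20.4,"jaw":-1},{"tx":0,"ty":0,"tz":0,"turn":27.2,"jaw":-1},{"tx":0,"ty":0,"tz":0,"turn":34,"jaw":-1}]}}

```text
time_s: 28.65
position: [0.6671, -0.0969, 0.1059]
tool_rot: [[-0.761, 0.649, 0.009], [0.649, 0.761, -0.005], [-0.011, 0.002, -1.0]]
ft_force: [1.9, -0.9, -7.9]
grip_width: 0.0127
```

>>> {"op": "apply_moves", "data": {"motion": [{"tx":0,"ty":0,"tz":0,"turn":6.8,"jaw":-1},{"tx":0,"ty":0,"tz":0,"turn":13.6,"jaw":-1},{"tx":0,"ty":0,"tz":0,"turn":20.4,"jaw":-1},{"tx":0,"ty":0,"tz":0,"turn":27.2,"jaw":-1},{"tx":0,"ty":0,"tz":0,"turn":34,"jaw":-1}]}}

```text
time_s: 29.07
position: [0.6667, -0.097, 0.1051]
tool_rot: [[-0.262, 0.965, 0.007], [0.965, 0.262, -0.005], [-0.007, 0.006, -1.0]]
ft_force: [1.4, 0.2, -7.4]
grip_width: 0.0128
```

```bash
python3 -c "
from h import *
s=telemetry.observe();print(s['position'],s['q'].round(1),s['ft_force'],s['wrist_torque'])"
```

```text
[ 0.66666177 -0.09696501  0.10509872] [-18.3  40.7  64.6  -0.2  74.2 -33.4] [ 1.35860105  0.20069516 -7.40176261] [-0.05960218 -0.06915846  0.01433222]
```

>>> {"op": "apply_moves", "data": {"motion": [{"tx":0,"ty":0,"tz":0,"turn":6.8,"jaw":-1},{"tx":0,"ty":0,"tz":0,"turn":13.6,"jaw":-1},{"tx":0,"ty":0,"tz":0,"turn":20.4,"jaw":-1},{"tx":0,"ty":0,"tz":0,"turn":27.2,"jaw":-1},{"tx":0,"ty":0,"tz":0,"turn":34,"jaw":-1}]}}

```text
time_s: 29.48
position: [0.6663, -0.0968, 0.1043]
tool_rot: [[0.328, 0.945, 0.006], [0.945, -0.328, -0.004], [-0.002, 0.007, -1.0]]
ft_force: [2.5, 1.6, -7.6]
grip_width: 0.0128
```

>>> {"op": "apply_moves", "data": {"motion": [{"tx":0,"ty":0,"tz":0,"turn":6.8,"jaw":-1},{"tx":0,"ty":0,"tz":0,"turn":13.6,"jaw":-1},{"tx":0,"ty":0,"tz":0,"turn":20.4,"jaw":-1},{"tx":0,"ty":0,"tz":0,"turn":27.2,"jaw":-1},{"tx":0,"ty":0,"tz":0,"turn":34,"jaw":-1}]}}

```text
time_s: 29.9
position: [0.6662, -0.0964, 0.104]
tool_rot: [[0.803, 0.595, 0.005], [0.595, -0.803, -0.003], [0.002, 0.006, -1.0]]
ft_force: [2.7, 1.8, -6.2]
grip_width: 0.0129
```

>>> {"op": "apply_moves", "data": {"motion": [{"tx":0,"ty":0,"tz":0,"turn":6,"jaw":-1},{"tx":0,"ty":0,"tz":0,"turn":12,"jaw":-1},{"tx":0,"ty":0,"tz":0,"turn":16,"jaw":-1},{"tx":0,"ty":0,"tz":0,"turn":18,"jaw":-1},{"tx":0,"ty":0,"tz":0,"turn":18,"jaw":-1}]}}

```text
time_s: 30.32
position: [0.6662, -0.0962, 0.1042]
tool_rot: [[0.948, 0.317, 0.005], [0.317, -0.948, -0.003], [0.004, 0.004, -1.0]]
ft_force: [2.7, 2.4, -3.0]
grip_width: 0.0129
```

```bash
python3 -c "
from h import *
s=telemetry.observe();print(s['position'],s['q'].round(1),s['ft_force'],s['wrist_torque'])"
```

```text
[ 0.6662145  -0.09615924  0.10417139] [-18.2  40.7  64.6  -0.1  74.3  53.3] [ 2.70024921  2.41206053 -3.01453112] [0.51666697 0.04542094 0.10402705]
```

>>> {"op": "apply_moves", "data": {"motion": [{"tx":0,"ty":0,"tz":0,"turn":0,"jaw":0},{"tx":0,"ty":0,"tz":0,"turn":0,"jaw":0},{"tx":0,"ty":0,"tz":0,"turn":0,"jaw":0},{"tx":0,"ty":0,"tz":-2,"turn":0,"jaw":0},{"tx":0,"ty":0,"tz":-6,"turn":0,"jaw":0}]}}

```text
time_s: 30.73
position: [0.6641, -0.0957, 0.1604]
tool_rot: [[0.948, 0.317, -0.004], [0.317, -0.948, -0.0], [-0.004, -0.001, -1.0]]
ft_force: [0.1, 0.2, -0.6]
grip_width: 0.0431
```

>>> {"op": "apply_moves", "data": {"motion": [{"tx":0,"ty":0,"tz":-4,"turn":0,"jaw":0},{"tx":-3,"ty":2,"tz":-8,"turn":0,"jaw":0},{"tx":-6,"ty":4,"tz":-8,"turn":0,"jaw":0},{"tx":-9,"ty":6,"tz":-8,"turn":0,"jaw":0},{"tx":-12,"ty":8,"tz":-8,"turn":0,"jaw":0}]}}

```text
time_s: 31.15
position: [0.5748, -0.211, 0.2423]
tool_rot: [[0.948, 0.318, -0.002], [0.318, -0.948, -0.002], [-0.002, 0.001, -1.0]]
ft_force: [0.9, -0.9, -0.4]
grip_width: 0.0427
```

>>> {"op": "apply_moves", "data": {"motion": [{"tx":-3,"ty":2,"tz":0,"turn":0,"jaw":0},{"tx":-6,"ty":4,"tz":0,"turn":0,"jaw":0},{"tx":-9,"ty":6,"tz":0,"turn":0,"jaw":0},{"tx":-12,"ty":8,"tz":0,"turn":0,"jaw":0},{"tx":-12,"ty":8,"tz":0,"turn":0,"jaw":0}]}}

```text
time_s: 31.57
position: [0.4831, -0.3297, 0.2431]
tool_rot: [[0.95, 0.313, -0.003], [0.313, -0.95, -0.004], [-0.004, 0.003, -1.0]]
ft_force: [-1.2, -0.0, 0.9]
grip_width: 0.0427
```

```bash
python3 st.py
python3 - <<'E'
from h import *
z=np.load("cur.npz");im=z["im"];P=z["P"]
def bar(r,c,lo,hi):
    Q=P[r,c].reshape(-1,3);Q=Q[(Q[:,2]>lo)&(Q[:,2]<hi)]; return cv2.minAreaRect((Q[:,:2]*1000).astype(np.float32)),np.median(Q[:,2])
print("knob",bar(slice(165,200),slice(318,352),.092,.11))
print("screw",bar(slice(130,162),slice(320,352),.1,.13))
imsc,_=get_image("scene")
a=cv2.resize(im[100:310,140:480],(800,494),interpolation=cv2.INTER_CUBIC);save(a[:,:],"v10a")
save(np.hstack([cv2.resize(im[100:310,140:480],(400,300)),cv2.resize(imsc[110:290,140:380],(400,300),interpolation=cv2.INTER_CUBIC)]),"v10")
E
```

```text
[ 0.48308267 -0.32966556  0.24307403] [-45.8  25.5  69.1  -0.3  85.3  26. ] 31.5667
floor z 0.05100000000000002
[ 0.5602 -0.3887] [0.04  0.042] [53. 53. 57.]
[ 0.5541 -0.3075] [0.046 0.041] [55. 54. 58.]
[ 0.4893 -0.3466] [0.051 0.049] [54. 53. 58.]
[0.3595 0.1855] [0.058 0.059] [92. 50. 22.]
[0.3469 0.3842] [0.058 0.061] [  6. 127. 126.]
[0.2815 0.2357] [0.058 0.059] [88. 48. 21.]
[0.2493 0.3427] [0.058 0.057] [79. 42. 18.]
knob (((568.7061157226562, -92.30471801757812), (14.041528701782227, 59.75905990600586), 18.67691993713379), np.float64(0.09870782618407714))
screw (((667.9757080078125, -92.84672546386719), (42.682430267333984, 13.811079025268555), 19.777175903320312), np.float64(0.1145460841265026))
```

View pics/v10.png

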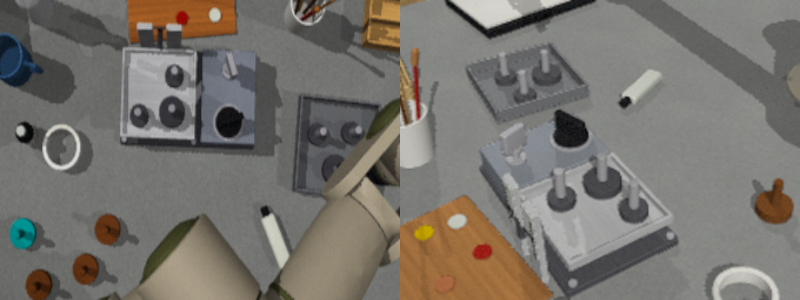

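```bash
python3 -c "
from h import *
print(close_job())"
```

```text
the job is handed in; nothing more can be done
None
```

The stand is balanced and locked, and I handed the job in at about 32 s on the robot's clock. No verdict was reported.

**What I did**
- I turned the brake knob clockwise past its detent.
- The pan already held two small weights, so I added one big weight to bring it to 0.8 kg.
- I put the other big weight and the two remaining small ones in the grey tray.
- I then pulled the captive screw up about 15 mm and drove it clockwise to its stop.

**Last checks** (taken from the camera images before handing in)

| Item | Reading | Needed |
|---|---|---|
| Brake knob | about 71° (1.25 rad) | above 1.08 rad |
| Pan sunk | about 32–33 mm, from its floor height | 28.5–35.5 mm |
| Screw turn | about 160° (2.80 rad) | above 2.55 rad |
| Screw lift | about 12 mm out | 10.5 mm or more |

All six weights I found stand upright, three on the pan and three in the tray. The painting things and the brown and turquoise look-alikes are untouched, and the gripper is clear of everything.

**Problems**
- One set-down in the tray was rough: the wrist force read about 50 N for a moment, under its 120 N limit. I placed the later ones more gently.
- The top and wrist cameras disagreed by 3–5 mm sideways; each grip still closed on its part.
- I did not read the pointer against the mark directly; the pan level is from the floor depth.

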